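# Put the sealing kit away: stamps in their stands, wax in the sloped feeder

## Robot

A 6-joint arm with a two-finger parallel gripper is mounted at the origin on a cart in front of the work surface, level with it; the furniture and walls round the work are solid. World frame = base frame: x ahead of the robot, y to its left, z up, the work surface at z = 0. Lengths are in m, angles in rad, forces in N, time in s.
With the tool pointing down it reaches from about 0.325 to 0.9 m from the base axis. Payload 6.1 kg.
Tool frame: the origin (TCP) lies between the finger pads; the fingertips stand 11 mm ahead of it and the grasp point (between the pads) lies 8 mm behind it; z points along the fingers, y is the line along which they close (so a half turn about z gives the same grasp; the last joint's range is limited). The gripper opens to 85 mm and grips with 20 to 120 N. Pads are 22 mm wide; open, the fingers measure 114 mm over their backs; the gripper's body (76 mm by 85 mm) begins 54 mm behind the grasp point. The pads swing forward as they close: fully open they stand 13 mm farther back than shut.
Start: joints at [1.138, 0.22, 1.526, -0, 1.395, -0.126], TCP at [0.189, 0.596, 0.242] pointing down, gripper open.
Joint ranges: [-2.98, 2.98], [-0.91, 2.08], [0.09, 2.57], [-1.24, 4.39], [0.2, 2.65], [-2.68, 2.68]. Speed limits (rad/s): [2.57, 2.57, 3.01, 3.14, 3.14, 3.14].

## Interface

Orientations are given as a rotation vector (axis times angle).
In Python, from rig import readout, optics, job, finder gives the robot as it stands.
- The arm moves only by the tool play_rows, never from a script. Its arguments are lists of equal length, an entry for each row: "travel": the shift along the tool's x, y, z in m, a list of three; "turn": the turn, a rotation vector about the tool's x, y, z in degrees, a list of three; "hand": the finger opening in m, from 0 to 0.0854. In form: {"travel": [[dx, dy, dz], ...], "turn": [[wx, wy, wz], ...], "hand": [hand, ...]}. A call has 1 to 20 rows; each row shifts and turns the commanded pose from where the row before left it, along the tool's axes as they then stand; what a row does not reach is not made up. A row lasts 1/10 s, in which the tool goes at most 50 mm and 8.59 degrees, less where a joint would pass 70% of its speed; a pose out of reach is approached as far as the arm can. A call with a gripper value outside its range is refused whole. The fingers move at their own pace and stop on an object; the grip force is fixed at half the most. Time passes only in rows, so rows that do not move let the fingers close. It gives the time, the measured TCP pose, the force, the opening and the grip force at its end, in the units of the state.
- readout.read_state(): the state, without advancing time (a new reading comes with each control period).
- optics.camera(name): name is "scene" or "top" or "wrist"; returns a dict with "image" (384x512x3 uint8, red, green, blue), "vfov" (degrees; the focal length in pixels is half the picture's height over the tangent of half this angle, whatever the lens; pixels are square), "cx", "cy" (the principal point, pixels), "rvec" (rotation vector, rad) and "tvec" (3), from world to camera coordinates, as OpenCV has them. Camera axes: x right, y down, z forward; pixel columns grow to the right and rows downward; lengths in m; the calibration is good to about 2 mm. The wrist camera is an equidistant fisheye: a pixel r from the principal point sees the ray r / f radians off the axis. A picture is of the moment at which its call begins. There is no depth.
- job.close_job(): hands the job in; it is judged then, once.
Trained networks look in a picture, given as the dict that the camera call returned (one of the last four; its "shot" number tells which), for a name from the list of things; names that differ only in an ending like _2 or _b are one class to them, and where a whole thing is asked for, a point or a joint stands for the part that bears it (a point fixed in the world has none). Each returns a list of dicts, best first, with "score" (0 to 1); they miss things now and then, are a little off and sometimes report something else, mostly with a low value. They report only what shows in the picture. A call takes as long as a camera call.
- finder.silhouettes(picture, name): "pixels" (384x512 bool, what is visible of it) and "rect" ([left, top, width, height] in pixels, round what is visible of it).
The state is a dict: "time_s": time; "joint_pos": joint angles; "qvel": joint speeds; "joint_torque": joint torques, N m; "position": TCP position; "orientation": TCP orientation; "wrist_force": force on the tool from outside, world axes, zero at the start; "torque": the same for the moment, N m; "opening": opening from 0.0 (shut) to 1.0 (fully open); "finger_force": force on a finger pad.
Only numpy, scipy, OpenCV 4.12 (cv2) and the standard library are available. Lean on these libraries where they do the work, as an engineer would, in place of code of your own. Each camera call takes 0.05 s, during which the arm holds its last target. There are 200 camera calls.

## Task

Put the sealing kit away. Stand each of the three seal stamps, handle up, fully down in the stand whose pocket has the shape of its head, and let both sticks of wax slide down the sloped feeder, laid across it, so that the shorter, ivory stick ends against the stop to be used up first and the longer, tan one right behind it. Leave the inkwell that stands among them where it is.

Things in the scene. Friction and masses are not known exactly. Their poses are not given: they have to be found in the camera images.
- stamp_round: Seal stamp: ROUND brass head (diameter 46, 13 thick), upright turned dark-wood handle, 84 tall in all, about 160 g. Origin: centre of the head's underside; z up along the handle. The handle is a round grip about 20 thick (22 at the knob), to be grasped from above 50 to 72 over the origin, from any side. All three stamps start standing on the desk.
- stamp_square: Seal stamp like the round one, same handle and height, with a SQUARE brass head 38 x 38, 13 thick. Origin: centre of the underside; x and y along the head's sides, z up.
- stamp_oblong: Seal stamp like the round one, same handle and height, with an OBLONG brass head, 24 (along x) by 58 (along y), 13 thick. Origin: centre of the underside; z up.
- stand_round: Oak stamp stand, fixed, 82 x 82 over its dark foot and 21 high, with a ROUND pocket in the middle of its top: diameter 52, widening to 60 at the mouth through a 4 mm chamfer, 12 deep, grey felt at the bottom. Origin: centre of the underside, pocket floor 9 above it, z up.
- stand_square: Oak stamp stand, fixed, 76 x 76 and 21 high, with a SQUARE pocket 44 x 44 (52 x 52 at the chamfered mouth), 12 deep, its sides along x and y. Origin: centre of the underside, pocket floor 9 above it, z up.
- stand_oblong: Oak stamp stand, fixed, 64 (x) by 94 (y) and 21 high, with an OBLONG pocket 30 (along x) by 64 (along y), 38 x 72 at the chamfered mouth, 12 deep. Origin: centre of the underside, pocket floor 9 above it, z up.
- wax_short: The shorter stick of sealing wax, ivory, square section 10 x 10, 78 long along y including a short wick at one end (solid from y = -33 to +39), 12 g, lying flat on the desk. Origin: underside of the stick, on its centre line; z up.
- wax_long: The longer stick of sealing wax, tan, square section 10 x 10, 90 long along y including a short wick at one end (solid from y = -39 to +45), 14 g, lying flat on the desk. Origin: underside of the stick, on its centre line; z up.
- wax_feeder: Sloped oak wax feeder, fixed, foot 112 (x) by 130 (y), origin at its centre, z up. Smooth metal plate, clear width y = -56..56, falls 22 deg towards -x: surface z = 16 at the stop (x = -45, 12 high), z = 55 at x = 52; cheeks 16 high. A stick along y let go up to 12 above its upper half slides down by itself. Origin of the stick at the stop: x = -40, z = 18; the next x = -31, z = 22.
- inkwell: Cut-glass open inkwell, octagonal, 47 x 47 x 32 high, 105 g, standing among the stamps and sticks; not part of the job, must stay where it is. Origin: centre of the underside.

How it is judged:
By the outcome, as a careful person would: the job done as asked, in the order asked, and still so for the second after the job is handed in, with the robot touching nothing.
It also fails if it takes over 128 s, if anything falls off the work surface, if the arm or the gripper's body presses on something with over 40 N, if the wrist force passes 120 N, or if a joint passes its speed limit or range.

## Working session

There is one attempt and no reset: what is moved stays moved. The work goes in short steps, Python scripts to look and compute and a tool call to move; the robot and the scene stay as the last step left them, time stands still between calls to the robot, and variables do not carry over. Pictures are saved under pics/ and viewed, at most 14 in all, crops included, and the job is handed in when it is done.

Besides the shell and the picture viewer there is one more tool, called after ">>>" as a command line: name --argument value ..., lists and objects as JSON in quotes. play_rows: Moves the arm, as the interface text tells. Its arguments: {"type":"object","properties":{"travel":{"type":"array","items":{"type":"array","items":{"type":"number"}}},"turn":{"type":"array","items":{"type":"array","items":{"type":"number"}}},"hand":{"type":"array","items":{"type":"number"}}},"required":["travel","turn","hand"]}

```bash
ls; mkdir -p pics
cat > h.py <<'E'
import numpy as np, cv2
from rig import readout, optics, job, finder
from scipy.spatial.transform import Rotation as R
def snap(n,f=None):
    p=optics.camera(n)
    if f: cv2.imwrite('pics/'+f+'.png',p['image'][:,:,::-1])
    return p
def ray(p,uv):
    uv=np.atleast_2d(uv).astype(float)
    f=384/2/np.tan(np.radians(p['vfov']/2))
    d=(uv-[p['cx'],p['cy']])/f
    return d
def world(p,uv,z,fish=False):
    d=ray(p,uv)
    if fish:
        r=np.linalg.norm(d,axis=1,keepdims=True)+1e-9
        c=np.hstack([d/r*np.sin(r),np.cos(r)])
    else: c=np.hstack([d,np.ones((len(d),1))])
    M=R.from_rotvec(np.ravel(p['rvec'])).as_matrix()
    w=c@M; o=-M.T@np.ravel(p['tvec'])
    return o+w*((z-o[2])/w[:,2:])
NAMES="stamp_round stamp_square stamp_oblong stand_round stand_square stand_oblong wax_short wax_long wax_feeder inkwell".split()
E
python3 - <<'E'
from h import *
print(readout.read_state())
s=snap('scene','s0');t=snap('top','t0');w=snap('wrist','w0')
for n,p in(('scene',s),('top',t),('wrist',w)):
    print(n,p['image'].shape,p['vfov'],p['cx'],p['cy'],-R.from_rotvec(np.ravel(p['rvec'])).as_matrix().T@np.ravel(p['tvec']))
for n in NAMES:
    for d in finder.silhouettes(t,n)[:2]:
        m=d['pixels'].astype(np.uint8)
        ys,xs=np.nonzero(m); 
        rr=cv2.minAreaRect(np.c_[xs,ys].astype(np.float32))
        bp=cv2.boxPoints(rr)
        print(n,round(d['score'],2),d['rect'],len(xs),world(t,[[xs.mean(),ys.mean()]],0.01)[0].round(3),world(t,bp,0.01)[:,:2].round(3).tolist())
E
```

```text
pics
{'time_s': 0.0, 'joint_pos': array([ 1.13792126e+00,  2.21253475e-01,  1.52761514e+00,  2.81588252e-05,
        1.39470449e+00, -1.26080709e-01]), 'qvel': array([ 4.26284620e-04,  1.19420660e-03,  7.28934689e-04, -6.89007883e-04,
        1.28638756e-03, -1.90019183e-05]), 'joint_torque': array([ 1.90626939e-03, -4.96880543e+01, -3.89411616e+01,  6.43164549e-05,
        1.09084087e-02,  3.34920981e-05]), 'position': array([0.18848783, 0.59528434, 0.24118015]), 'orientation': array([-4.79943658e-01, -3.10413433e+00,  2.97763254e-03]), 'wrist_force': array([0.20661698, 0.09907717, 0.66671868]), 'torque': array([-0.01056247,  0.01794351,  0.0006021 ]), 'finger_force': 0.0, 'opening': 1.0015682989924337}
scene (384, 512, 3) 45.958230148110474 253.72303392114182 194.38443016869033 [-0.15636436 -0.70624561  0.8877873 ]
top (384, 512, 3) 54.84775137954775 249.79291883414675 191.38660353246863 [ 0.39244398 -0.01775406  0.90625354]
wrist (384, 512, 3) 65.70646984690485 253.78888005134587 191.675476472276 [0.11256532 0.62007489 0.37262569]
stamp_round 0.55 [270.5, 207.3, 18.6, 16.8] 254 [ 
[... 1146 characters left out ...]
 0.23], [0.392, 0.158], [0.382, 0.159]]
wax_short 0.51 [375.6, 213.9, 31.2, 22.8] 335 [ 0.433 -0.322  0.01 ] [[0.433, -0.285], [0.468, -0.302], [0.441, -0.358], [0.406, -0.34]]
wax_long 0.71 [215.9, 217.8, 30.3, 9.6] 142 [0.422 0.059 0.01 ] [[0.414, 0.101], [0.441, 0.026], [0.429, 0.022], [0.403, 0.097]]
wax_feeder 0.9 [138.5, 138.3, 58.5, 57.1] 2716 [0.557 0.219 0.01 ] [[0.502, 0.298], [0.624, 0.294], [0.613, 0.144], [0.491, 0.15]]
inkwell 0.9 [115.8, 211.3, 23.9, 17.0] 363 [0.428 0.307 0.01 ] [[0.418, 0.341], [0.462, 0.319], [0.439, 0.275], [0.395, 0.297]]
inkwell 0.43 [267.6, 206.7, 21.3, 19.9] 273 [ 0.444 -0.057  0.01 ] [[0.466, -0.036], [0.467, -0.077], [0.423, -0.077], [0.422, -0.037]]
```

Run:
```python
import cv2
t=cv2.imread('pics/t0.png')[110:280,90:430]
cv2.imwrite('pics/t0c.png',cv2.resize(t,(800,400),interpolation=cv2.INTER_CUBIC))
cv2.imwrite('pics/s0c.png',cv2.resize(cv2.imread('pics/s0.png'),(800,600),interpolation=cv2.INTER_CUBIC))
```

```text
(no output)
```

View pics/t0c.png

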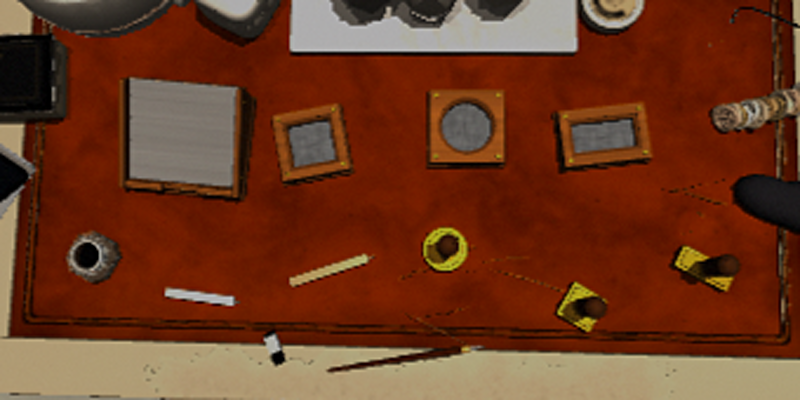

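View pics/s0c.png

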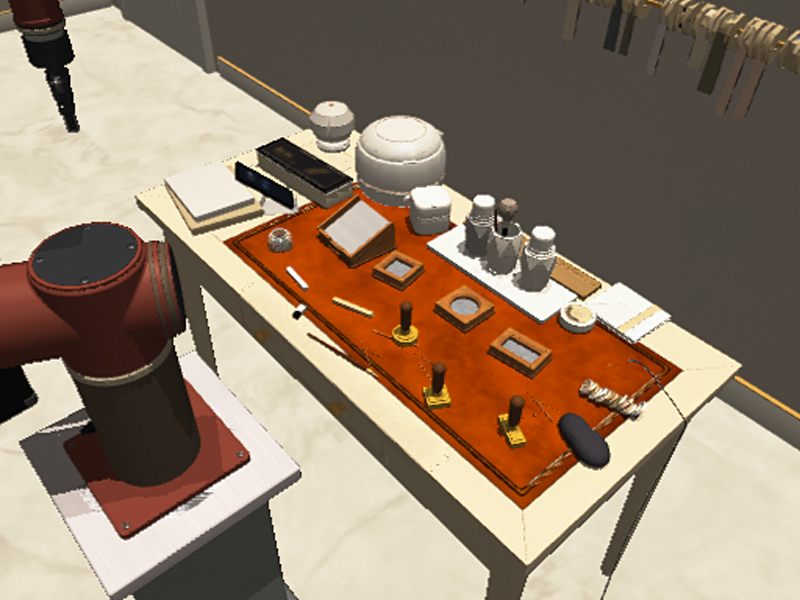

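```bash
cat >> h.py <<'E'
def plan(pos,psi=None,step=.04):
    """psi: heading of tool y in deg (mod 180). prints turn about tool z, then travel in tool axes after the turn"""
    s=readout.read_state(); M=R.from_rotvec(s['orientation']).as_matrix()
    yaw=np.degrees(np.arctan2(M[1,1],M[0,1])); dz=0
    if psi is not None:
        dz=(psi-yaw+90)%180-90
    d=np.asarray(pos)-s['position']
    D=R.from_euler('z',dz,degrees=True).as_matrix()
    # level tool after turn
    T=(D@M).T@d
    n=int(np.ceil(np.linalg.norm(d)/step))
    print('t',round(s['time_s'],1),'pos',s['position'].round(4),'yaw_y',yaw.round(2),'tilt',M[:,2].round(4),'open',round(s['opening'],3),'| turn z',round(-dz,2),'travel',T.round(4),'n',n,'per',(T/n).round(4), 'j6',s['joint_pos'][5].round(2))
E
python3 -c "
from h import *
plan([.5,.15,.3],90)"
```

```text
t 0.7 pos [0.1887 0.5958 0.2423] yaw_y 72.42 tilt [-0.  0. -1.] open 0.999 | turn z -17.58 travel [-0.3113 -0.4458 -0.0577] n 14 per [-0.0222 -0.0318 -0.0041] j6 -0.13
```

>>> play_rows --travel '[[0, 0, 0], [0, 0, 0], [-0.0222, -0.0318, -0.0041], [-0.0222, -0.0318, -0.0041], [-0.0222, -0.0318, -0.0041], [-0.0222, -0.0318, -0.0041], [-0.0222, -0.0318, -0.0041], [-0.0222, -0.0318, -0.0041], [-0.0222, -0.0318, -0.0041], [-0.0222, -0.0318, -0.0041], [-0.0222, -0.0318, -0.0041], [-0.0222, -0.0318, -0.0041], [-0.0222, -0.0318, -0.0041], [-0.0222, -0.0318, -0.0041], [-0.0222, -0.0318, -0.0041], [-0.0222, -0.0318, -0.0041], [0, 0, 0], [0, 0, 0]]' --turn '[[0, 0, -8.5], [0, 0, -8.5], [0, 0, -0.58], [0, 0, 0], [0, 0, 0], [0, 0, 0], [0, 0, 0], [0, 0, 0], [0, 0, 0], [0, 0, 0], [0, 0, 0], [0, 0, 0], [0, 0, 0], [0, 0, 0], [0, 0, 0], [0, 0, 0], [0, 0, 0], [0, 0, 0]]' --hand '[0.085, 0.085, 0.085, 0.085, 0.085, 0.085, 0.085, 0.085, 0.085, 0.085, 0.085, 0.085, 0.085, 0.085, 0.085, 0.085, 0.085, 0.085]'

```text
time_s: 2.45
position: [0.4994, 0.1498, 0.2997]
orientation: [-0.003, -3.141, -0.001]
wrist_force: [-0.1, 1.4, 0.1]
opening: 0.997
finger_force: 0.0
```

Run:
```python
from h import *
w=snap('wrist','w1')
M=R.from_rotvec(np.ravel(w['rvec'])).as_matrix();print('cam',-M.T@np.ravel(w['tvec']),'axis',M[2])
for n in NAMES:
    for d in finder.silhouettes(w,n)[:1]:
        ys,xs=np.nonzero(d['pixels']); print(n,round(d['score'],2),np.round(d['rect']),world(w,[[xs.mean(),ys.mean()]],.01,True)[0].round(3))
plan([.5,-.2,.3],90)
```

```text
cam [0.41967511 0.15033851 0.43101234] axis [ 3.10855075e-01 -3.49470981e-04 -9.50457259e-01]
stamp_round 0.63 [ 90. 109.  45.  29.] [ 0.448 -0.065  0.01 ]
stamp_square 0.84 [10. 84. 50. 25.] [ 0.39 -0.21  0.01]
stamp_oblong 0.75 [  0. 120.  16.  21.] [ 0.438 -0.305  0.01 ]
stand_round 0.79 [ 86. 177.  57.  49.] [ 0.573 -0.075  0.01 ]
stand_square 0.58 [181. 157.  62.  61.] [0.552 0.084 0.01 ]
stand_oblong 0.74 [ 28. 172.  46.  48.] [ 0.567 -0.214  0.01 ]
wax_short 0.86 [259.  76.  53.  10.] [0.392 0.194 0.01 ]
wax_long 0.79 [167.  88.  53.  27.] [0.421 0.067 0.01 ]
wax_feeder 0.6 [251. 146.  91.  91.] [0.559 0.216 0.01 ]
inkwell 0.56 [347.  91.  31.  37.] [0.43  0.307 0.01 ]
t 3.0 pos [0.4991 0.1507 0.2997] yaw_y 90.04 tilt [ 1.e-04  0.e+00 -1.e+00] open 0.998 | turn z 0.04 travel [-9.000e-04 -3.507e-01 -3.000e-04] n 9 per [-0.0001 -0.039  -0.    ] j6 -1.43
```

View pics/w1.png

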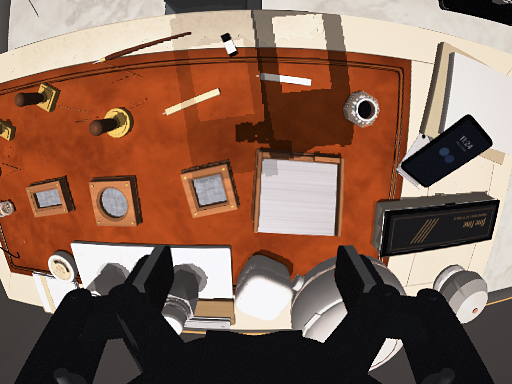

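>>> play_rows --travel '[[0, -0.035, 0], [0, -0.039, 0], [0, -0.039, 0], [0, -0.039, 0], [0, -0.039, 0], [0, -0.039, 0], [0, -0.039, 0], [0, -0.039, 0], [0, -0.039, 0], [0, 0, 0], [0, 0, 0]]' --turn '[[0, 0, 0], [0, 0, 0], [0, 0, 0], [0, 0, 0], [0, 0, 0], [0, 0, 0], [0, 0, 0], [0, 0, 0], [0, 0, 0], [0, 0, 0], [0, 0, 0]]' --hand '[0.085, 0.085, 0.085, 0.085, 0.085, 0.085, 0.085, 0.085, 0.085, 0.085, 0.085]'

```text
time_s: 4.1
position: [0.499, -0.1971, 0.2994]
orientation: [-0.003, -3.141, -0.001]
wrist_force: [-0.3, 0.6, -0.5]
opening: 0.995
finger_force: 0.0
```

```bash
cat >> h.py <<'E'
from scipy.optimize import minimize
def box(x0,x1,y0,y1,z0,z1): return np.array([[x,y,z] for x in(x0,x1) for y in(y0,y1) for z in(z0,z1)])
def cyl(r,z0,z1): return np.array([[r*np.cos(a),r*np.sin(a),z] for a in np.arange(0,6.28,.3) for z in(z0,z1)])
hd=cyl(.0105,.013,.084)
k=np.tan(np.radians(22))
MOD=dict(stamp_round=[cyl(.023,0,.013),hd],stamp_square=[box(-.019,.019,-.019,.019,0,.013),hd],stamp_oblong=[box(-.012,.012,-.029,.029,0,.013),hd],
 stand_round=[box(-.041,.041,-.041,.041,0,.021)],stand_square=[box(-.038,.038,-.038,.038,0,.021)],stand_oblong=[box(-.032,.032,-.047,.047,0,.021)],
 wax_short=[box(-.005,.005,-.039,.039,0,.01)],wax_long=[box(-.005,.005,-.045,.045,0,.01)],
 inkwell=[cyl(.0235,0,.032)],
 wax_feeder=[np.array([[x,y,z] for y in(-.062,.062) for x,z in((-.056,0),(.056,0),(-.05,.03),(.052,.071))])])
def proj(p,P,fish):
    c=P@R.from_rotvec(np.ravel(p['rvec'])).as_matrix().T+np.ravel(p['tvec'])
    f=192/np.tan(np.radians(p['vfov']/2))
    if fish:
        r=np.linalg.norm(c[:,:2],axis=1,keepdims=True); d=c[:,:2]/r*np.arctan2(r,c[:,2:])
    else: d=c[:,:2]/c[:,2:]
    return d*f+[p['cx'],p['cy']]
def fit(views,name,x0):
    """views: list of (pic,mask,fish)"""
    S=4; crops=[]
    for p,m,fi in views:
        ys,xs=np.nonzero(m); x,y=xs.min()-12,ys.min()-12; w,h=np.ptp(xs)+25,np.ptp(ys)+25
        mm=np.zeros((h,w),np.uint8); mm[ys-y,xs-x]=1
        crops.append((p,fi,x,y,cv2.resize(mm,None,fx=S,fy=S,interpolation=cv2.INTER_NEAREST)))
    def cost(q):
        Rz=R.from_euler('z',q[2]*10).as_matrix(); c=0
        for p,fi,x,y,mm in crops:
            im=np.zeros_like(mm)
            for P in MOD[name]:
                uv=proj(p,P@Rz.T+[q[0],q[1],0],fi)
                h=cv2.convexHull(((uv-[x,y]+.5)*S*16).astype(np.int32))
                cv2.fillConvexPoly(im,h,1,shift=4)
            c+=1-(im&mm).sum()/max(1,(im|mm).sum())
        return c/len(crops)
    best=None
    for a in (-.3,0,.3):
        s0=np.array([x0[0],x0[1],(x0[2]+a)/10])
        r=minimize(cost,s0,method='Nelder-Mead',options=dict(initial_simplex=[s0,s0+[.01,0,0],s0+[0,.01,0],s0+[0,0,.02]],xatol=1e-5,fatol=1e-5))
        if best is None or r.fun<best.fun: best=r
    return best.x[0],best.x[1],np.degrees(best.x[2]*10),best.fun
E
python3 - <<'E'
from h import *
w=snap('wrist','w2'); t=snap('top')
M=R.from_rotvec(np.ravel(w['rvec'])).as_matrix();print('cam',-M.T@np.ravel(w['tvec']))
g=dict(stamp_round=(.447,-.06,0),stamp_square=(.39,-.2,.5),stamp_oblong=(.433,-.32,-1.2+3.14*0),stand_round=(.57,-.076,0),stand_square=(.551,.084,.2),stand_oblong=(.565,-.217,.1),wax_short=(.391,.194,.1),wax_long=(.422,.06,-.3+.6))
for n in list(g)[:6]+['wax_long']:
    v=[]
    for p,fi in((w,True),(t,False)):
        for d in finder.silhouettes(p,n)[:1]:
            r=d['rect']; print(n,round(d['score'],2),np.round(r),end=' ')
            if n=='wax_long': print(world(p,[[r[0]+r[2]/2,r[1]+r[3]/2]],.01,fi)[0].round(3)); continue
            v.append((p,d['pixels'],fi))
            print('one',np.round(fit(v[-1:],n,g[n]),4))
    if v: print('   both',np.round(fit(v,n,g[n]),4))
E
```

```text
cam [ 0.41928799 -0.19664977  0.43077537]
stamp_round 0.73 [334. 104.  40.  31.] one [  0.4463  -0.0582 -12.1145   0.0741]
stamp_round 0.54 [270. 206.  20.  18.] one [ 0.447  -0.0565 23.2241  0.07  ]
   both [  0.4469  -0.0572 -11.0781   0.0814]
stamp_square 0.9 [236.  62.  38.  33.] one [ 3.91400e-01 -1.95700e-01  6.01072e+01  5.41000e-02]
   both [ 3.91400e-01 -1.95700e-01  6.01072e+01  5.41000e-02]
stamp_oblong 0.57 [146.  96.  45.  27.] one [  0.4331  -0.319  -25.6577   0.0919]
stamp_oblong 0.55 [383. 218.  22.  14.] one [  0.4324  -0.3177 -12.7118   0.3705]
   both [  0.4331  -0.3194 -24.6449   0.2451]
stand_round 0.91 [302. 174.  58.  54.] one [ 0.5718 -0.0777  0.5132  0.0822]
stand_round 0.74 [272. 146.  36.  33.] one [ 0.5743 -0.0764  0.4177  0.1327]
   both [ 0.5729 -0.0774 -0.898   0.1098]
stand_square 0.64 [401. 164.  42.  53.] one [ 0.5532  0.0834 12.3198  0.0824]
stand_square 0.86 [204. 152.  36.  33.] one [ 0.5511  0.0829 12.5035  0.1119]
   both [ 0.5529  0.0833 11.5937  0.0993]
stand_oblong 0.9 [211. 172.  61.  55.] one [ 0.567  -0.2188  7.9847  0.1135]
stand_oblong 0.53 [324. 152.  37.  32.] one [ 0.5668 -0.2127 13.3662  0.7858]
   both [ 0.566  -0.2169  9.529   0.4509]
wax_long 0.65 [396. 101.  44.  21.] [0.426 0.059 0.01 ]
```

View pics/w2.png

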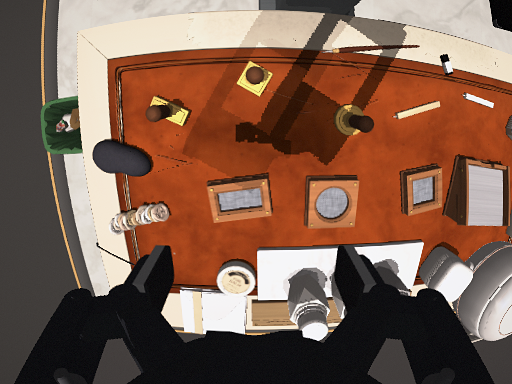

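```bash
python3 -c "
from h import *
plan([.3914,-.1957,.12],90)"
```

```text
t 4.9 pos [ 0.4993 -0.1966  0.2997] yaw_y 90.0 tilt [ 0. -0. -1.] open 1.0 | turn z 0.0 travel [0.1079 0.0009 0.1797] n 6 per [0.018  0.0002 0.03  ] j6 -2.09
```

>>> play_rows --travel '[[0.018, 0.0001, 0.03], [0.018, 0.0001, 0.03], [0.018, 0.0001, 0.03], [0.018, 0.0001, 0.03], [0.018, 0.0002, 0.03], [0.018, 0.0002, 0.03], [0, 0, 0], [0, 0, 0.022], [0, 0, 0.023], [0, 0, 0.022], [0, 0, 0], [0, 0, 0], [0, 0, 0], [0, 0, 0], [0, 0, 0], [0, 0, 0], [0, 0, 0]]' --turn '[[0, 0, 0], [0, 0, 0], [0, 0, 0], [0, 0, 0], [0, 0, 0], [0, 0, 0], [0, 0, 0], [0, 0, 0], [0, 0, 0], [0, 0, 0], [0, 0, 0], [0, 0, 0], [0, 0, 0], [0, 0, 0], [0, 0, 0], [0, 0, 0], [0, 0, 0]]' --hand '[0.085, 0.085, 0.085, 0.085, 0.085, 0.085, 0.085, 0.085, 0.085, 0.085, 0.085, 0.01, 0.01, 0.01, 0.01, 0.01, 0.01]'

```text
time_s: 6.6
position: [0.392, -0.1963, 0.0537]
orientation: [0.0, 3.14, -0.002]
wrist_force: [-0.8, 0.5, 6.2]
opening: 0.217
finger_force: 58.4
```

```bash
python3 -c "
from h import *
plan([.3914,-.1957,.13],90)
plan([.553,.0834,.13],42.1)"
```

```text
t 6.6 pos [ 0.392  -0.1963  0.0537] yaw_y 90.0 tilt [ 0.0014 -0.001  -1.    ] open 0.217 | turn z -0.0 travel [ 0.0004  0.0005 -0.0763] n 2 per [ 0.0002  0.0003 -0.0381] j6 -2.22
t 6.6 pos [ 0.392  -0.1963  0.0537] yaw_y 90.0 tilt [ 0.0014 -0.001  -1.    ] open 0.217 | turn z 47.9 travel [ 0.0995  0.3069 -0.0767] n 9 per [ 0.0111  0.0341 -0.0085] j6 -2.22
```

>>> play_rows --travel '[[0, 0, -0.035], [0, 0, -0.041], [0, 0, 0], [0, 0, 0], [0, 0, 0], [0, 0, 0], [0, 0, 0], [0, 0, 0], [0.0124, 0.0384, 0], [0.0124, 0.0384, 0], [0.0124, 0.0384, 0], [0.0124, 0.0384, 0], [0.0124, 0.0384, 0], [0.0124, 0.0384, 0], [0.0125, 0.0383, 0], [0.0125, 0.0383, 0], [0, 0, 0], [0, 0, 0]]' --turn '[[0, 0, 0], [0, 0, 0], [0, 0, 8], [0, 0, 8], [0, 0, 8], [0, 0, 8], [0, 0, 8], [0, 0, 7.9], [0, 0, 0], [0, 0, 0], [0, 0, 0], [0, 0, 0], [0, 0, 0], [0, 0, 0], [0, 0, 0], [0, 0, 0], [0, 0, 0], [0, 0, 0]]' --hand '[0.01, 0.01, 0.01, 0.01, 0.01, 0.01, 0.01, 0.01, 0.01, 0.01, 0.01, 0.01, 0.01, 0.01, 0.01, 0.01, 0.01, 0.01]'

```text
time_s: 8.4
position: [0.552, 0.0845, 0.128]
orientation: [-1.272, -2.871, 0.001]
wrist_force: [0.2, -0.5, -1.0]
opening: 0.22
finger_force: 59.3
```

Run:
```python
from h import *
plan([.553,.0834,.064],42.1)
w=snap('wrist','w3'); im=w['image']
cv2.imwrite('pics/w3c.png',cv2.resize(im[150:384,130:400,::-1],(675,585),interpolation=cv2.INTER_CUBIC))
for n in('stand_square','stand_round'):
    for d in finder.silhouettes(w,n)[:1]: print(n,d['score'],d['rect'])
```

```text
t 8.4 pos [0.552  0.0845 0.128 ] yaw_y 42.22 tilt [-1.5e-03 -3.0e-04 -1.0e+00] open 0.22 | turn z 0.12 travel [-0.0016  0.0001  0.064 ] n 2 per [-0.0008  0.      0.032 ] j6 -0.73
stand_square 0.6 [200.8, 132.6, 112.0, 88.9]
stand_round 0.84 [135.0, 259.3, 58.6, 87.1]
```

View pics/w3c.png

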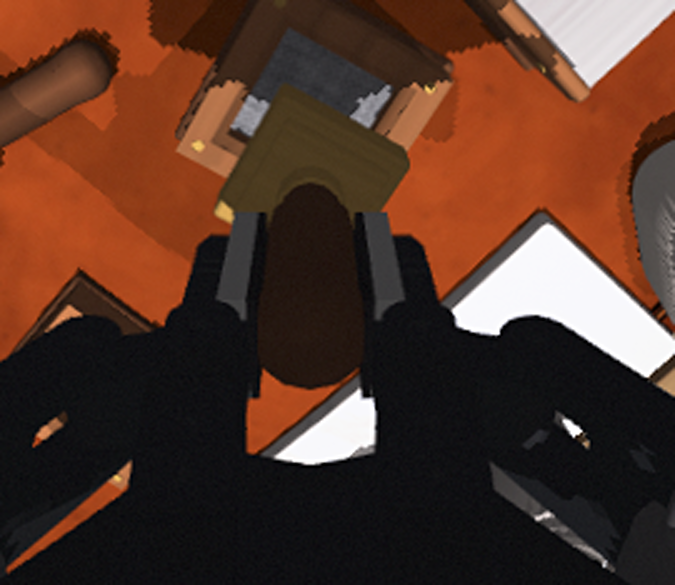

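>>> play_rows --travel '[[-0.0012, 0, 0], [0, 0, 0.03], [0, 0, 0.015], [0, 0, 0.01], [0, 0, 0.006], [0, 0, 0.003], [0, 0, 0]]' --turn '[[0, 0, 0], [0, 0, 0], [0, 0, 0], [0, 0, 0], [0, 0, 0], [0, 0, 0], [0, 0, 0]]' --hand '[0.01, 0.01, 0.01, 0.01, 0.01, 0.01, 0.01]'

```text
time_s: 9.25
position: [0.5533, 0.0828, 0.0648]
orientation: [1.275, 2.871, 0.0]
wrist_force: [-0.7, -1.0, -1.8]
opening: 0.219
finger_force: 59.5
```

>>> play_rows --travel '[[0, 0, 0.0018], [0, 0, 0], [0, 0, 0], [0, 0, 0], [0, 0, 0], [0, 0, -0.03], [0, 0, -0.04], [0, 0, 0]]' --turn '[[0, 0, 0], [0, 0, 0], [0, 0, 0], [0, 0, 0], [0, 0, 0], [0, 0, 0], [0, 0, 0], [0, 0, 0]]' --hand '[0.01, 0.01, 0.05, 0.05, 0.05, 0.05, 0.05, 0.05]'

```text
time_s: 10.05
position: [0.5574, 0.083, 0.1392]
orientation: [1.271, 2.862, 0.007]
wrist_force: [1.1, 0.1, 0.9]
opening: 0.586
finger_force: 0.0
```

Run:
```python
from h import *
plan([.4465,-.0575,.13])
w=snap('wrist','w4'); im=w['image']
d=finder.silhouettes(w,'stamp_square')
if d: print(d[0]['score'],np.round(fit([(w,d[0]['pixels'],True)],'stamp_square',(.553,.083,.2)),4))
d=finder.silhouettes(w,'stamp_round')
if d: print(d[0]['score'],np.round(fit([(w,d[0]['pixels'],True)],'stamp_round',(.4465,-.0575,.2)),4))
cv2.imwrite('pics/w4c.png',cv2.resize(im[50:384,50:462,::-1],(740,600),interpolation=cv2.INTER_CUBIC))
```

```text
t 10.1 pos [0.5574 0.083  0.1392] yaw_y 42.11 tilt [ 1.070e-02  1.000e-04 -9.999e-01] open 0.586 | turn z 0 travel [-0.0298 -0.1765  0.008 ] n 5 per [-0.006  -0.0353  0.0016] j6 -0.73
0.77 [ 0.5542  0.0822 12.7257  0.0516]
0.75 [  0.4591  -0.0299 -14.6603   0.5871]
```

View pics/w4c.png

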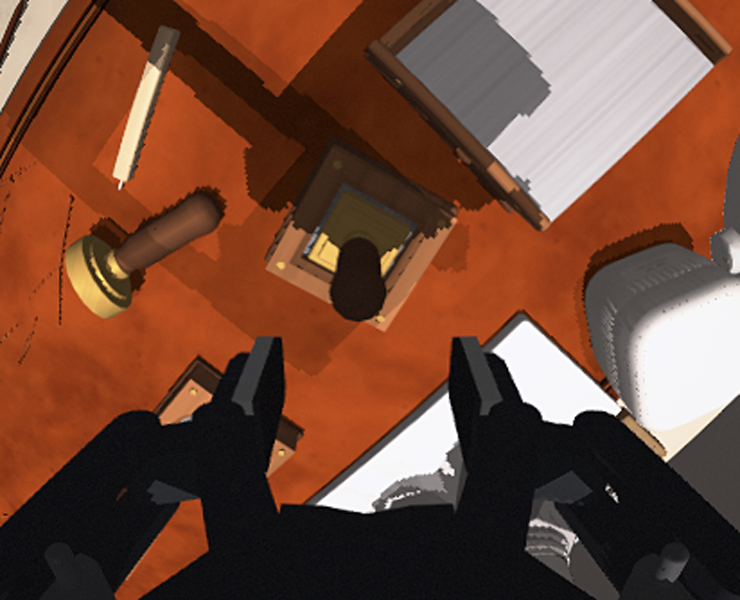

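>>> play_rows --travel '[[-0.0066, -0.0347, 0.0005], [-0.0066, -0.0347, 0.0005], [-0.0066, -0.0347, 0.0005], [-0.0067, -0.0347, 0.0005], [-0.0067, -0.0347, 0.0005], [0, 0, 0], [0, 0, 0], [0, 0, 0]]' --turn '[[0, 0, 0], [0, 0, 0], [0, 0, 0], [0, 0, 0], [0, 0, 0], [0, 0, 0], [0, 0, 0], [0, 0, 0]]' --hand '[0.06, 0.06, 0.06, 0.06, 0.06, 0.06, 0.06, 0.06]'

```text
time_s: 11.0
position: [0.4468, -0.0575, 0.1298]
orientation: [-1.275, -2.87, -0.0]
wrist_force: [0.2, 0.3, -0.0]
opening: 0.701
finger_force: 0.0
```

```bash
python3 -c "
from h import *
plan([.4470,-.0578,.053])"
```

```text
t 11.0 pos [ 0.4468 -0.0575  0.1298] yaw_y 42.11 tilt [-8.e-04  6.e-04 -1.e+00] open 0.701 | turn z 0 travel [-0.0005 -0.      0.0768] n 2 per [-0.0002 -0.      0.0384] j6 -1.04
```

Down, grip, lift, and carry towards the round stand (world shift +0.1255, −0.0202 → tool −0.0991, +0.0796).

>>> play_rows --travel '[[0, 0, 0.035], [0, 0, 0.03], [0, 0, 0.0115], [0, 0, 0], [0, 0, 0], [0, 0, 0], [0, 0, 0], [0, 0, 0], [0, 0, -0.03], [0, 0, -0.04], [-0.0248, 0.0199, 0], [-0.0248, 0.0199, 0], [-0.0248, 0.0199, 0], [-0.0247, 0.0199, 0], [0, 0, 0], [0, 0, 0], [0, 0, 0]]' --turn '[[0, 0, 0], [0, 0, 0], [0, 0, 0], [0, 0, 0], [0, 0, 0], [0, 0, 0], [0, 0, 0], [0, 0, 0], [0, 0, 0], [0, 0, 0], [0, 0, 0], [0, 0, 0], [0, 0, 0], [0, 0, 0], [0, 0, 0], [0, 0, 0], [0, 0, 0]]' --hand '[0.06, 0.06, 0.06, 0.06, 0.01, 0.01, 0.01, 0.01, 0.01, 0.01, 0.01, 0.01, 0.01, 0.01, 0.01, 0.01, 0.01]'

```text
time_s: 12.7
position: [0.5711, -0.078, 0.1236]
orientation: [-1.275, -2.87, 0.0]
wrist_force: [-0.5, -0.4, 0.5]
opening: 0.119
finger_force: 0.0
```

```bash
python3 -c "
from h import *
plan([.5725,-.0779,.064])"
```

```text
t 12.7 pos [ 0.5711 -0.078   0.1236] yaw_y 42.1 tilt [-1.3e-03  3.0e-04 -1.0e+00] open 0.119 | turn z 0 travel [-0.0009  0.0011  0.0596] n 2 per [-0.0005  0.0006  0.0298] j6 -1.01
```

Run:
```python
from h import *
w=snap('wrist','w5');t=snap('top')
for p,fi in((w,1),(t,0)):
    for n in('stamp_round',):
        for d in finder.silhouettes(p,n)[:2]: print(n,d['score'],np.round(d['rect']),np.round(fit([(p,d['pixels'],fi)],n,(.4465,-.0575,0)),4))
cv2.imwrite('pics/w5c.png',cv2.resize(w['image'][:,:,::-1],(800,600),interpolation=cv2.INTER_CUBIC))
```

```text
stamp_round 0.97 [178.   9. 108.  73.] [ 4.67700e-01 -1.36000e-02 -2.68177e+01  5.63000e-01]
```

View pics/w5c.png

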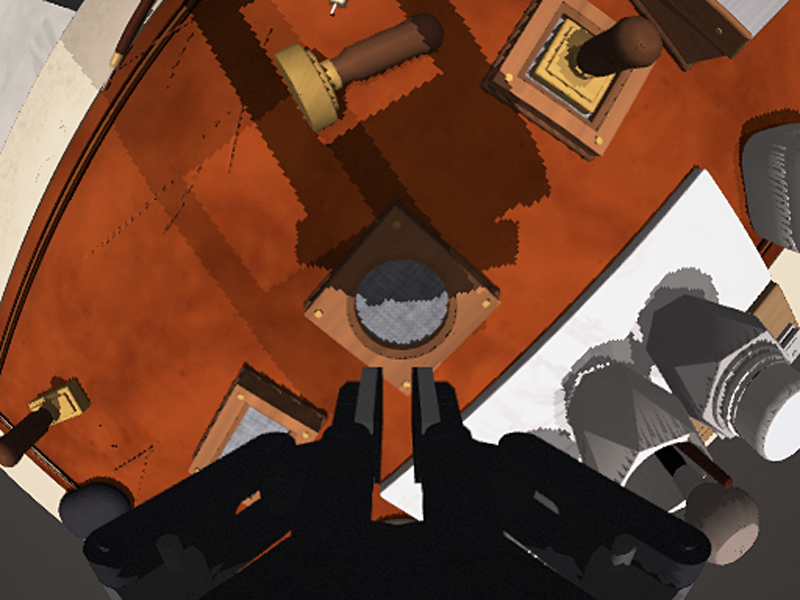

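>>> play_rows --travel '[[0, 0, -0.022], [0, 0, -0.022], [0, 0, -0.022], [0, 0, -0.022], [0, 0, -0.022], [0, 0, -0.022], [0, 0, -0.022], [0, 0, -0.022], [0.001, -0.0373, 0], [0.001, -0.0373, 0], [0.001, -0.0373, 0], [0, 0, 0], [0, 0, 0], [0, 0, 0]]' --turn '[[0, 0, 8.4], [0, 0, 8.4], [0, 0, 8.4], [0, 0, 8.4], [0, 0, 8.4], [0, 0, 8.4], [0, 0, 8.4], [0, 0, 8.3], [0, 0, 0], [0, 0, 0], [0, 0, 0], [0, 0, 0], [0, 0, 0], [0, 0, 0]]' --hand '[0.05, 0.05, 0.05, 0.05, 0.05, 0.05, 0.05, 0.05, 0.05, 0.05, 0.05, 0.05, 0.05, 0.05]'

```text
time_s: 14.3
position: [0.4727, -0.0286, 0.3004]
orientation: [2.649, 1.687, 0.001]
wrist_force: [-0.2, -0.5, 0.3]
opening: 0.588
finger_force: 0.0
```

```bash
cat >> h.py <<'E'
th=np.radians(10.8)
def lying(P):
    # axis to +x, knob lower; origin = underside centre, xy
    Q=np.c_[P[:,2],P[:,1],-P[:,0]]
    c,s=np.cos(th),np.sin(th)
    x=Q[:,0]*c+Q[:,2]*s; z=-Q[:,0]*s+Q[:,2]*c+.0226+.013*s
    return np.c_[x,Q[:,1],z]
MOD['lying']=[lying(cyl(.023,0,.013)),lying(cyl(.0105,.013,.084))]
E
python3 - <<'E'
from h import *
w=snap('wrist','w6');t=snap('top','t6')
for p,fi in((w,1),(t,0)):
    for d in finder.silhouettes(p,'stamp_round')[:2]:
        r=d['rect']; print(d['score'],np.round(r),world(p,[[r[0]+r[2]/2,r[1]+r[3]/2]],.015,fi)[0].round(3),np.round(fit([(p,d['pixels'],fi)],'lying',(.44,-.04,1.13)),4))
    for n in('wax_long','wax_short','inkwell','stamp_square'):
        for d in finder.silhouettes(p,n)[:1]:
            ys,xs=np.nonzero(d['pixels']);print(n,d['score'],world(p,[[xs.mean(),ys.mean()]],.01,fi)[0].round(3))
plan([.47,-.03,.3])
E
```

```text
0.59 [228. 106.  35.  53.] [0.475 0.004 0.015] [ 4.58600e-01 -2.79000e-02  6.98605e+01  1.73300e-01]
wax_short 0.56 [0.393 0.19  0.01 ]
stamp_square 0.91 [0.555 0.085 0.01 ]
0.63 [141. 140.  34.  54.] [0.559 0.242 0.015] [ 4.40000e-01 -4.00000e-02  4.75555e+01  1.00000e+00]
0.57 [236. 194.  33.  23.] [0.468 0.007 0.015] [ 4.57500e-01 -2.88000e-02  6.99053e+01  6.05000e-01]
inkwell 0.63 [0.43  0.308 0.01 ]
t 14.9 pos [ 0.4721 -0.0282  0.2998] yaw_y -25.0 tilt [-2.e-04  0.e+00 -1.e+00] open 0.586 | turn z 0 travel [-0.0025 -0.0012 -0.0002] n 1 per [-0.0025 -0.0012 -0.0002] j6 0.21
```

View pics/w6.png

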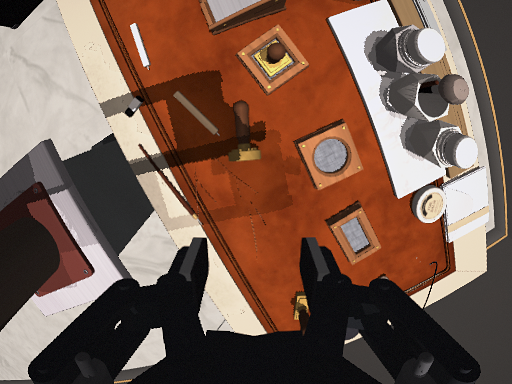

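>>> play_rows --travel '[[0, 0, 0], [0.0089, -0.0021, 0.033], [0.0089, -0.0021, 0.033], [0.0089, -0.0021, 0.033], [0.0088, -0.0021, 0.033], [0.0088, -0.0021, 0.033], [0.0088, -0.0022, 0.035], [0, 0, 0], [0, 0, 0], [0, 0, 0], [0, 0, 0], [0, 0, 0], [0, 0, 0], [0, 0, 0]]' --turn '[[0, 0, -5], [0, 0, 0], [0, 0, 0], [0, 0, 0], [0, 0, 0], [0, 0, 0], [0, 0, 0], [0, -7.5, 0], [0, -7.5, 0], [0, -7.5, 0], [0, -7.5, 0], [0, 0, 0], [0, 0, 0], [0, 0, 0]]' --hand '[0.035, 0.035, 0.035, 0.035, 0.035, 0.035, 0.035, 0.035, 0.035, 0.035, 0.035, 0.035, 0.035, 0.035]'

```text
time_s: 16.3
position: [0.4784, 0.0257, 0.1002]
orientation: [2.277, 1.593, -0.607]
wrist_force: [-0.1, 0.6, -0.2]
opening: 0.404
finger_force: 0.0
```

Run:
```python
from h import *
s=readout.read_state(); M=R.from_rotvec(s['orientation']).as_matrix()
print(M.T.round(3),s['joint_pos'].round(2),s['opening'])
plan([.4783,.0261,.017])
w=snap('wrist','w7')
for d in finder.silhouettes(w,'stamp_round')[:1]: print(d['score'],np.round(d['rect']),np.round(fit([(w,d['pixels'],1)],'lying',(.4586,-.028,1.22)),4))
cv2.imwrite('pics/w7c.png',cv2.resize(w['image'][100:384,80:430,::-1],(700,568),interpolation=cv2.INTER_CUBIC))
```

```text
[[ 0.297  0.815 -0.498]
 [ 0.94  -0.343  0.   ]
 [-0.17  -0.468 -0.867]] [ 0.18  0.28  1.83 -0.46  1.34  0.71] 0.40445889985001426
t 16.3 pos [0.4784 0.0257 0.1002] yaw_y -20.03 tilt [-0.1703 -0.4681 -0.8671] open 0.404 | turn z 0 travel [ 0.0418 -0.0002  0.072 ] n 3 per [ 0.0139 -0.0001  0.024 ] j6 0.71
```

View pics/w7c.png

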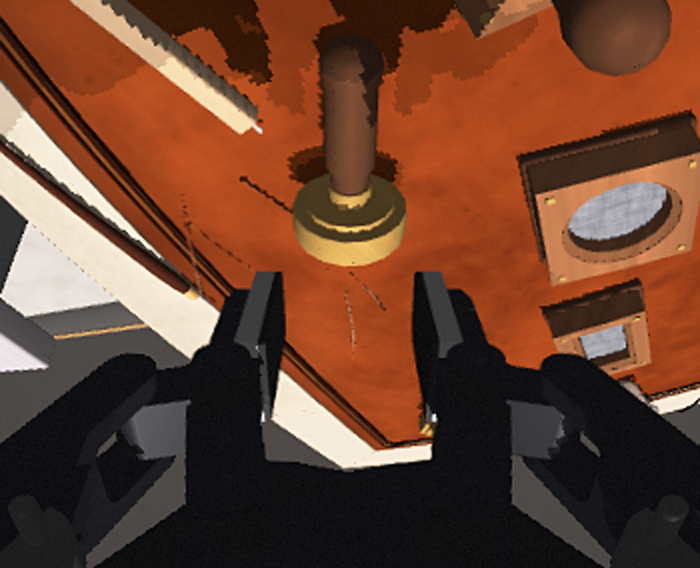

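>>> play_rows --travel '[[0, 0, 0], [0.0175, 0, 0.0303], [0.0125, 0, 0.0217], [0.0075, 0, 0.013], [0.004, 0, 0.0069], [0, 0, 0], [0, 0, 0]]' --turn '[[0, 0, 0], [0, 0, 0], [0, 0, 0], [0, 0, 0], [0, 0, 0], [0, 0, 0], [0, 0, 0]]' --hand '[0.03, 0.03, 0.03, 0.03, 0.03, 0.03, 0.03]'

```text
time_s: 17.1
position: [0.479, 0.026, 0.0177]
orientation: [2.275, 1.593, -0.608]
wrist_force: [-0.0, 0.5, -0.5]
opening: 0.354
finger_force: 0.0
```

>>> play_rows --travel '[[0, 0, 0], [0, 0, 0], [0, 0, 0], [0, 0, 0], [0, 0, 0], [-0.015, 0, -0.026], [-0.02, 0, -0.0346], [-0.02, 0, -0.0346], [0, 0, 0], [0, 0, 0]]' --turn '[[0, 0, 0], [0, 0, 0], [0, 0, 0], [0, 0, 0], [0, 0, 0], [0, 0, 0], [0, 0, 0], [0, 0, 0], [0, 0, 0], [0, 0, 0]]' --hand '[0.01, 0.01, 0.01, 0.01, 0.01, 0.01, 0.01, 0.01, 0.01, 0.01]'

```text
time_s: 18.1
position: [0.4787, 0.0263, 0.1273]
orientation: [2.276, 1.593, -0.606]
wrist_force: [0.2, 0.6, -2.1]
opening: 0.203
finger_force: 59.2
```

>>> play_rows --travel '[[0, 0, 0], [0, 0, 0], [0, 0, 0], [0, 0, 0], [0, 0, -0.01], [0, 0, -0.01], [0, 0, -0.01], [0, 0, -0.01], [0, 0, 0], [0, 0, 0], [0, 0, 0], [0, 0, 0], [0, 0, 0], [0.0015, 0.029, 0], [0.0015, 0.029, 0], [0.0015, 0.028, 0], [0, 0, 0], [0, 0, 0]]' --turn '[[0, 7.5, 0], [0, 7.5, 0], [0, 7.5, 0], [0, 7.5, 0], [0, 0, 8.5], [0, 0, 8.5], [0, 0, 8.5], [0, 0, 8.5], [0, 0, 8.5], [0, 0, 8.5], [0, 0, 8.5], [0, 0, 8.5], [0, 0, 8.5], [0, 0, 0], [0, 0, 0], [0, 0, 0], [0, 0, 0], [0, 0, 0]]' --hand '[0.01, 0.01, 0.01, 0.01, 0.01, 0.01, 0.01, 0.01, 0.01, 0.01, 0.01, 0.01, 0.01, 0.01, 0.01, 0.01, 0.01, 0.01]'

```text
time_s: 19.9
position: [0.4718, -0.0599, 0.1649]
orientation: [-3.135, 0.181, 0.006]
wrist_force: [-0.4, 0.6, -2.2]
opening: 0.205
finger_force: 59.2
```

>>> play_rows --travel '[[0, 0, 0], [0, 0, 0], [0, 0, 0], [0, 0, 0], [0, 0, 0], [0, 0, 0], [0, 0, 0], [0, 0, 0], [0, 0, 0], [0, 0, 0], [0, 0, 0]]' --turn '[[0, 7, 0], [0, 7, 0], [0, 7, 0], [0, 7, 0], [0, 7, 0], [0, 7, 0], [0, 7, 0], [0, 7, 0], [0, 0, 0], [0, 0, 0], [0, 0, 0]]' --hand '[0.01, 0.01, 0.01, 0.01, 0.01, 0.01, 0.01, 0.01, 0.01, 0.01, 0.01]'

```text
time_s: 21.0
position: [0.5144, -0.0615, 0.1775]
orientation: [2.792, -0.146, 1.347]
wrist_force: [-0.6, -0.2, -2.1]
opening: 0.203
finger_force: 60.2
```

Run:
```python
from h import *
s=readout.read_state(); M=R.from_rotvec(s['orientation']).as_matrix()
print(M.T.round(3),s['joint_pos'].round(2),s['opening'],s['position'],s['wrist_force'])
plan([.473,-.06,.07])
w=snap('scene','s8')
cv2.imwrite('pics/s8c.png',cv2.resize(w['image'][120:320,150:420,::-1],(800,592),interpolation=cv2.INTER_CUBIC))
```

```text
[[ 0.619 -0.068  0.783]
 [-0.101 -0.995 -0.006]
 [ 0.779 -0.075 -0.623]] [-0.44 -0.56  2.57  0.81  0.37  0.58] 0.20344733008400012 [ 0.51443852 -0.06153471  0.17753105] [-0.60345119 -0.20517136 -2.06654328]
t 21.0 pos [ 0.5144 -0.0615  0.1775] yaw_y -95.81 tilt [ 0.779  -0.0753 -0.6225] open 0.203 | turn z 0 travel [-0.1099  0.0034  0.0345] n 3 per [-0.0366  0.0011  0.0115] j6 0.58
```

View pics/s8c.png

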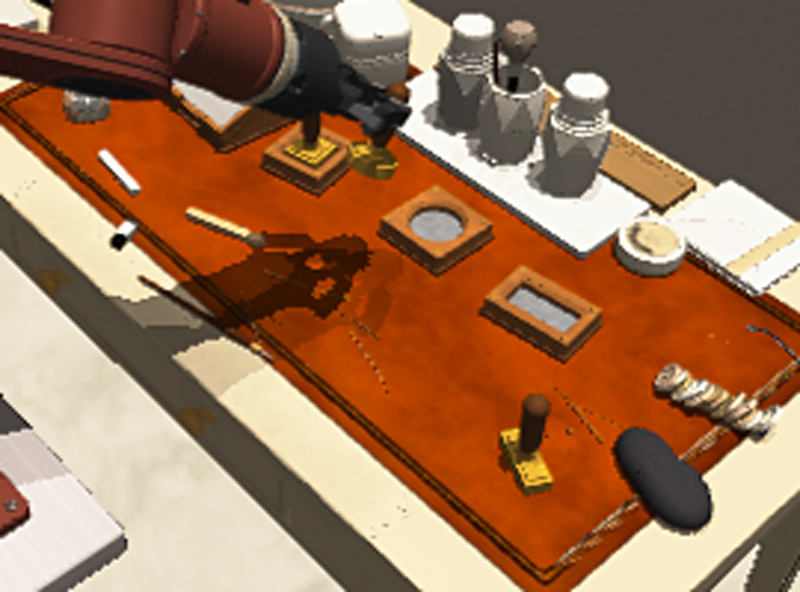

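>>> play_rows --travel '[[-0.0187, -0.0129, 0.0137], [-0.0187, -0.0129, 0.0137], [-0.0187, -0.0129, 0.0137], [-0.0187, -0.0129, 0.0137], [0, 0, 0], [0, 0, 0]]' --turn '[[0, 0, 0], [0, 0, 0], [0, 0, 0], [0, 0, 0], [0, 0, 0], [0, 0, 0]]' --hand '[0.01, 0.01, 0.01, 0.01, 0.01, 0.01]'

```text
time_s: 21.65
position: [0.5264, -0.0279, 0.1131]
orientation: [2.809, -0.132, 1.359]
wrist_force: [0.1, 0.9, -1.5]
opening: 0.204
finger_force: 60.2
```

Run:
```python
from h import *
s=readout.read_state(); M=R.from_rotvec(s['orientation']).as_matrix()
print(M.T.round(3),s['joint_pos'].round(2),s['opening'],s['position'],s['wrist_force'])
plan([.516,-.01,.066])
```

```text
[[ 0.618 -0.068  0.783]
 [-0.084 -0.996 -0.021]
 [ 0.782 -0.053 -0.622]] [-0.33 -0.31  2.57  1.58  0.2  -0.15] 0.20358387463307884 [ 0.5264471  -0.02794466  0.11305842] [ 0.10188948  0.90816973 -1.48348159]
t 21.6 pos [ 0.5264 -0.0279  0.1131] yaw_y -94.82 tilt [ 0.7816 -0.0531 -0.6215] open 0.204 | turn z 0 travel [-0.0445 -0.016   0.0201] n 2 per [-0.0223 -0.008   0.0101] j6 -0.15
```

>>> play_rows --travel '[[0, 0, 0], [0, 0, 0], [-0.0084, -0.0043, 0.0095], [-0.0084, -0.0043, 0.0095], [-0.0083, -0.0043, 0.0095], [0, 0, 0], [0, 0, 0]]' --turn '[[0, -5.7, 0], [0, -5.7, 0], [0, 0, 0], [0, 0, 0], [0, 0, 0], [0, 0, 0], [0, 0, 0]]' --hand '[0.01, 0.01, 0.01, 0.01, 0.01, 0.01, 0.01]'

```text
time_s: 22.35
position: [0.5339, -0.0104, 0.0789]
orientation: [-2.851, 0.11, -1.284]
wrist_force: [-0.1, -0.6, -1.0]
opening: 0.209
finger_force: 60.3
```

Run:
```python
from h import *
s=readout.read_state(); M=R.from_rotvec(s['orientation']).as_matrix()
print(M.T.round(3),s['joint_pos'].round(2),s['opening'],s['position'],s['wrist_force'])
plan([.516,-.01,.066])
```

```text
[[ 0.661 -0.069  0.747]
 [-0.058 -0.997 -0.041]
 [ 0.748 -0.017 -0.663]] [-0.29 -0.17  2.52  1.77  0.2  -0.33] 0.20875565514021807 [ 0.53385691 -0.01044319  0.07893884] [-0.12947829 -0.58120292 -0.98985031]
t 22.4 pos [ 0.5339 -0.0104  0.0789] yaw_y -93.35 tilt [ 0.7482 -0.0167 -0.6632] open 0.209 | turn z 0 travel [-0.0215  0.0011 -0.0048] n 1 per [-0.0215  0.0011 -0.0048] j6 -0.33
```

>>> play_rows --travel '[[0, -0.01, 0], [-0.006, 0, 0.0053], [-0.003, 0, 0.0027], [0, 0, 0], [0, 0, 0]]' --turn '[[0, 0, 0], [0, 0, 0], [0, 0, 0], [0, 0, 0], [0, 0, 0]]' --hand '[0.01, 0.01, 0.01, 0.01, 0.01]'

```text
time_s: 22.85
position: [0.5345, -0.0036, 0.0668]
orientation: [-2.842, 0.104, -1.288]
wrist_force: [-0.9, 0.2, 0.7]
opening: 0.205
finger_force: 60.7
```

Run:
```python
from h import *
s=readout.read_state(); M=R.from_rotvec(s['orientation']).as_matrix()
print(M.T.round(3),s['joint_pos'].round(2),s['opening'],s['position'],s['wrist_force'])
w=snap('scene','s9')
cv2.imwrite('pics/s9c.png',cv2.resize(w['image'][130:250,180:340,::-1],(800,600),interpolation=cv2.INTER_CUBIC))
```

```text
[[ 0.657 -0.069  0.751]
 [-0.053 -0.998 -0.045]
 [ 0.752 -0.01  -0.659]] [-0.27 -0.12  2.52  2.02  0.22 -0.57] 0.20531901194980431 [ 0.53449445 -0.00359464  0.06678361] [-0.87479238  0.18619358  0.72233009]
```

View pics/s9c.png

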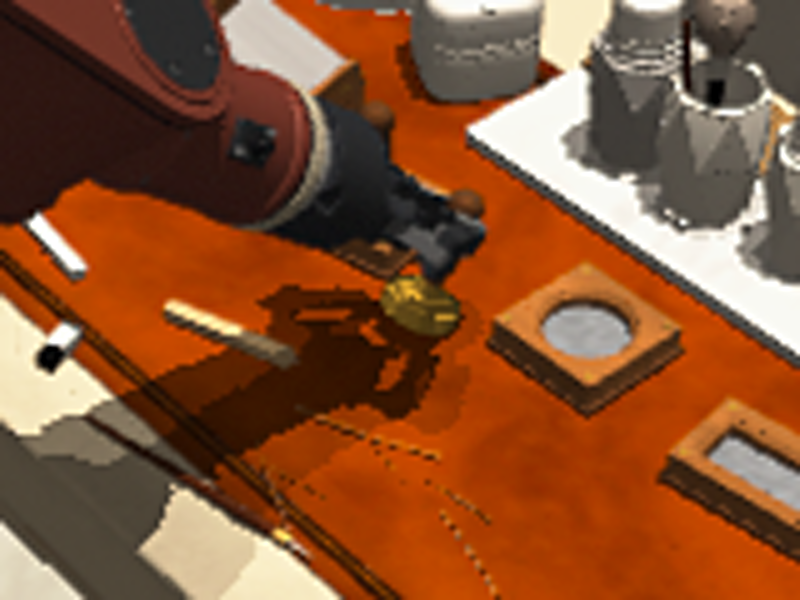

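>>> play_rows --travel '[[0, 0, 0], [0, 0, 0], [0, 0, 0], [0, 0, 0], [0, 0, 0], [0, 0, 0], [0, 0, -0.02], [0, 0, -0.03], [0, 0, -0.03], [0, 0, -0.03], [0, 0, 0]]' --turn '[[0, 0, 0], [0, 0, 0], [0, 0, 0], [0, 0, 0], [0, 0, 0], [0, 0, 0], [0, 0, 0], [0, 0, 0], [0, 0, 0], [0, 0, 0], [0, 0, 0]]' --hand '[0.045, 0.045, 0.045, 0.045, 0.045, 0.045, 0.045, 0.045, 0.045, 0.045, 0.045]'

```text
time_s: 24.0
position: [0.5163, 0.0021, 0.1107]
orientation: [-2.834, 0.089, -1.271]
wrist_force: [0.3, 0.6, 0.8]
opening: 0.528
finger_force: 0.0
```

Run:
```python
from h import *
s=readout.read_state(); M=R.from_rotvec(s['orientation']).as_matrix()
print(M.T.round(3),s['joint_pos'].round(2),s['opening'],s['position'],s['wrist_force'])
w=snap('wrist','w10');c=snap('scene')
for p,fi in((w,1),(c,0)):
  for d in finder.silhouettes(p,'stamp_round')[:1]: print(d['score'],np.round(d['rect']),np.round(fit([(p,d['pixels'],fi)],'stamp_round',(.515,0,0)),4))
a=cv2.resize(w['image'][100:384,80:430,::-1],(400,324)); b=cv2.resize(c['image'][130:250,180:340,::-1],(400,300))
cv2.imwrite('pics/m10.png',np.hstack([a[:300],b]))
```

```text
[[ 0.664 -0.066  0.745]
 [-0.038 -0.998 -0.055]
 [ 0.747  0.008 -0.665]] [-0.29 -0.35  2.57  1.15  0.25  0.3 ] 0.5283434658344957 [0.51627138 0.00214397 0.11073703] [0.29570564 0.57959918 0.84120096]
0.73 [236. 269.  57.  58.] [5.106e-01 9.000e-04 2.417e+01 5.100e-02]
0.74 [256. 171.  15.  27.] [5.0930e-01 9.0000e-04 5.7388e+00 1.7680e-01]
```

View pics/m10.png

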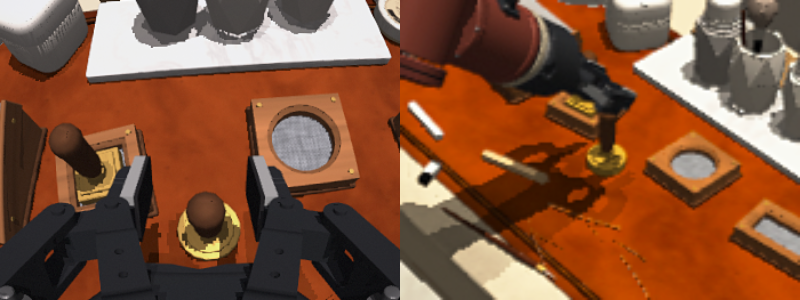

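>>> play_rows --travel '[[0.0223, 0, -0.02], [0.0223, 0, -0.02], [0, 0, 0], [0, 0, 0], [0, 0, 0], [0, 0, 0], [0, 0, 0], [0, 0, 0], [0, 0, 0], [0, 0, 0]]' --turn '[[0, 0, 0], [0, 0, 0], [0, -8, 0], [0, -8, 0], [0, -8, 0], [0, -8, 0], [0, -8, 0], [0, -8, 0], [0, 0, 0], [0, 0, 0]]' --hand '[0.06, 0.06, 0.06, 0.06, 0.06, 0.06, 0.06, 0.06, 0.06, 0.06]'

```text
time_s: 25.2
position: [0.5169, 0.0045, 0.1568]
orientation: [-3.074, 0.044, -0.063]
wrist_force: [0.3, -0.2, 0.7]
opening: 0.703
finger_force: 0.0
```

```bash
cat >> h.py <<'E'
def level(psi):
    """rotation vector (tool axes, deg) to bring tool exactly down with tool y heading psi (nearest)"""
    s=readout.read_state(); M=R.from_rotvec(s['orientation'])
    for q in(psi,psi+180):
        a=np.radians(q); y=np.array([np.cos(a),np.sin(a),0]); z=np.array([0,0,-1.]); T=np.c_[np.cross(y,z),y,z]
        print('level',q,np.degrees((M.inv()*R.from_matrix(T)).as_rotvec()).round(2), 'then travel = T^T d; T rows',T.T.round(3).tolist())
E
python3 -c "
from h import *
plan([.5106,.0009,.13]);level(-90);print(readout.read_state()['joint_pos'].round(2))"
```

```text
t 25.2 pos [0.5169 0.0045 0.1568] yaw_y -91.57 tilt [ 0.0418  0.0664 -0.9969] open 0.703 | turn z 0 travel [-0.0072  0.0055  0.0262] n 1 per [-0.0072  0.0055  0.0262] j6 1.38
level -90 [-3.84 -2.34 -1.64] then travel = T^T d; T rows [[1.0, 0.0, 0.0], [0.0, -1.0, 0.0], [0.0, 0.0, -1.0]]
level 90 [ -3.65   5.98 178.22] then travel = T^T d; T rows [[-1.0, 0.0, 0.0], [0.0, 1.0, 0.0], [0.0, 0.0, -1.0]]
[-0.19  0.01  1.92  0.08  1.18  1.38]
```

>>> play_rows --travel '[[0, 0, 0], [-0.0058, 0.0041, 0.04], [0, 0, 0], [0, 0, 0], [0, 0, 0]]' --turn '[[-3.84, -2.34, -1.64], [0, 0, 0], [0, 0, 0], [0, 0, 0], [0, 0, 0]]' --hand '[0.06, 0.06, 0.06, 0.06, 0.06]'

```text
time_s: 25.7
position: [0.5118, -0.0007, 0.1204]
orientation: [3.139, -0.003, 0.006]
wrist_force: [0.2, 0.2, 0.5]
opening: 0.7
finger_force: 0.0
```

```bash
python3 -c "
from h import *
plan([.5106,.0009,.053]);level(-90)
w=snap('wrist')
for d in finder.silhouettes(w,'stamp_round')[:1]: print(d['score'],np.round(d['rect']),np.round(fit([(w,d['pixels'],1)],'stamp_round',(.51,0,0)),4))
"
```

```text
t 25.7 pos [ 0.5118 -0.0007  0.1204] yaw_y -90.1 tilt [ 0.0041 -0.0025 -1.    ] open 0.7 | turn z 0 travel [-0.0015 -0.0018  0.0674] n 2 per [-0.0007 -0.0009  0.0337] j6 1.42
level -90 [ 0.15 -0.23 -0.1 ] then travel = T^T d; T rows [[1.0, 0.0, 0.0], [0.0, -1.0, 0.0], [0.0, 0.0, -1.0]]
level 90 [ -0.37  -0.23 179.9 ] then travel = T^T d; T rows [[-1.0, 0.0, 0.0], [0.0, 1.0, 0.0], [0.0, 0.0, -1.0]]
0.6 [226. 168.  53.  71.] [5.12900e-01 1.30000e-03 2.15976e+01 9.30000e-02]
```

>>> play_rows --travel '[[0, -0.0018, 0], [0, 0, 0.035], [0, 0, 0.022], [0, 0, 0.01], [0, 0, 0], [0, 0, 0], [0, 0, 0], [0, 0, 0], [0, 0, 0], [0, 0, 0], [0, 0, -0.035], [0, 0, -0.04], [0, 0, 0], [0, 0, 0]]' --turn '[[0, 0, 0], [0, 0, 0], [0, 0, 0], [0, 0, 0], [0, 0, 0], [0, 0, 0], [0, 0, 0], [0, 0, 0], [0, 0, 0], [0, 0, 0], [0, 0, 0], [0, 0, 0], [0, 0, 0], [0, 0, 0]]' --hand '[0.06, 0.06, 0.06, 0.06, 0.06, 0.01, 0.01, 0.01, 0.01, 0.01, 0.01, 0.01, 0.01, 0.01]'

```text
time_s: 27.2
position: [0.5121, 0.001, 0.1279]
orientation: [3.138, -0.002, 0.006]
wrist_force: [-0.7, -0.6, -2.3]
opening: 0.219
finger_force: 58.9
```

```bash
python3 -c "
from h import *
plan([.572,-.0777,.13]);level(-90)"
```

```text
t 27.2 pos [0.5121 0.001  0.1279] yaw_y -90.09 tilt [ 0.0037 -0.0034 -1.    ] open 0.219 | turn z 0 travel [ 0.0601  0.0786 -0.0016] n 3 per [ 0.02    0.0262 -0.0005] j6 1.42
level -90 [ 0.2  -0.21 -0.09] then travel = T^T d; T rows [[1.0, 0.0, 0.0], [0.0, -1.0, 0.0], [0.0, 0.0, -1.0]]
level 90 [ -0.34  -0.31 179.91] then travel = T^T d; T rows [[-1.0, 0.0, 0.0], [0.0, 1.0, 0.0], [0.0, 0.0, -1.0]]
```

>>> play_rows --travel '[[0.02, 0.0262, 0], [0.02, 0.0262, 0], [0.02, 0.0262, 0], [0, 0, 0], [0, 0, 0.03], [0, 0, 0.02], [0, 0, 0.01], [0, 0, 0.004], [0, 0, 0], [0, 0, 0]]' --turn '[[0, 0, 0], [0, 0, 0], [0, 0, 0], [0, 0, 0], [0, 0, 0], [0, 0, 0], [0, 0, 0], [0, 0, 0], [0, 0, 0], [0, 0, 0]]' --hand '[0.01, 0.01, 0.01, 0.01, 0.01, 0.01, 0.01, 0.01, 0.01, 0.01]'

```text
time_s: 28.2
position: [0.5745, -0.0777, 0.0642]
orientation: [3.138, -0.003, 0.014]
wrist_force: [9.8, 0.5, -0.4]
opening: 0.218
finger_force: 59.3
```

>>> play_rows --travel '[[0.003, 0, 0], [0, 0, 0.001], [0, 0, 0], [0, 0, 0]]' --turn '[[0, 0, 0], [0, 0, 0], [0, 0, 0], [0, 0, 0]]' --hand '[0.01, 0.01, 0.01, 0.01]'

```text
time_s: 28.6
position: [0.5752, -0.0775, 0.0621]
orientation: [3.139, -0.003, 0.006]
wrist_force: [6.0, 0.1, 1.8]
opening: 0.221
finger_force: 59.5
```

>>> play_rows --travel '[[0, 0, 0], [0, 0, 0], [0, 0, 0], [0, 0, 0], [0, 0, -0.03], [0, 0, -0.04], [0, 0, -0.04], [-0.02, 0.035, 0], [-0.02, 0.035, 0], [-0.02, 0.035, 0], [-0.02, 0.035, 0], [-0.02, 0.035, 0], [0, 0, 0], [0, 0, 0], [0, 0, 0]]' --turn '[[0, 0, 0], [0, 0, 0], [0, 0, 0], [0, 0, 0], [0, 0, 0], [0, 0, 0], [0, 0, 0], [0, 0, 0], [0, 0, 0], [0, 0, 0], [0, 0, 0], [0, 0, 0], [0, 0, 0], [0, 0, 0], [0, 0, 0]]' --hand '[0.05, 0.05, 0.05, 0.05, 0.05, 0.05, 0.06, 0.06, 0.06, 0.06, 0.06, 0.06, 0.06, 0.06, 0.06]'

```text
time_s: 30.1
position: [0.4741, -0.2516, 0.1724]
orientation: [3.139, -0.002, 0.002]
wrist_force: [-0.2, 1.2, 0.4]
opening: 0.699
finger_force: 0.0
```

Run:
```python
from h import *
w=snap('wrist','w12');c=snap('scene')
g=dict(stamp_round=(.572,-.0777,0),stamp_oblong=(.433,-.319,-.45),stand_oblong=(.567,-.219,.14))
MOD['stamp_round']=[P+[0,0,.009] for P in MOD['stamp_round']]
for n in g:
  for p,fi in((w,1),(c,0)):
    for d in finder.silhouettes(p,n)[:1]: print(n,round(d['score'],2),np.round(d['rect']),np.round(fit([(p,d['pixels'],fi)],n,g[n]),4))
plan([.433,-.319,.13]);level(-90)
```

```text
stamp_round 0.83 [40. 71. 72. 45.] [ 0.5711 -0.0776 -7.089   0.0866]
stamp_round 0.51 [292. 175.  16.  28.] [ 0.5748 -0.0745 16.1493  0.1928]
stamp_oblong 0.66 [289. 191.  57.  62.] [  0.4339  -0.3201 -29.1599   0.1776]
stamp_oblong 0.8 [316. 253.  19.  37.] [  0.4331  -0.3184 -27.3465   0.1554]
stand_oblong 0.86 [171.  46. 101.  80.] [ 0.5674 -0.2185  8.1536  0.0831]
stand_oblong 0.95 [311. 212.  41.  31.] [ 0.5668 -0.2174  8.2318  0.131 ]
t 30.5 pos [ 0.4741 -0.2519  0.1726] yaw_y -90.04 tilt [ 0.0012 -0.003  -1.    ] open 0.704 | turn z 0 travel [-0.0412  0.067   0.0427] n 3 per [-0.0137  0.0223  0.0142] j6 0.94
level -90 [ 0.17 -0.07 -0.04] then travel = T^T d; T rows [[1.0, 0.0, 0.0], [0.0, -1.0, 0.0], [0.0, 0.0, -1.0]]
level 90 [-1.1000e-01 -2.7000e-01  1.7996e+02] then travel = T^T d; T rows [[-1.0, 0.0, 0.0], [0.0, 1.0, 0.0], [0.0, 0.0, -1.0]]
```

>>> play_rows --travel '[[-0.0136, 0.0226, 0.014], [-0.0136, 0.0226, 0.014], [-0.0136, 0.0225, 0.014], [0, 0, 0], [0, 0, 0.035], [0, 0, 0.03], [0, 0, 0.0125], [0, 0, 0], [0, 0, 0], [0, 0, 0], [0, 0, 0], [0, 0, 0], [0, 0, 0]]' --turn '[[0, 0, 0], [0, 0, 0], [0, 0, 0], [0, 0, 0], [0, 0, 0], [0, 0, 0], [0, 0, 0], [0, 0, 0], [0, 0, 0], [0, 0, 0], [0, 0, 0], [0, 0, 0], [0, 0, 0]]' --hand '[0.06, 0.06, 0.06, 0.06, 0.06, 0.06, 0.06, 0.06, 0.01, 0.01, 0.01, 0.01, 0.01]'

```text
time_s: 31.8
position: [0.4342, -0.3211, 0.0549]
orientation: [3.137, -0.002, 0.006]
wrist_force: [0.6, 1.4, 5.8]
opening: 0.221
finger_force: 58.5
```

```bash
python3 -c "
from h import *
plan([.5674,-.2187,.13],-90+35)"
```

```text
t 31.8 pos [ 0.4342 -0.3211  0.0549] yaw_y -90.09 tilt [ 0.0035 -0.0049 -1.    ] open 0.221 | turn z -35.09 travel [ 0.1681 -0.0071 -0.0745] n 5 per [ 0.0336 -0.0014 -0.0149] j6 0.79
```

>>> play_rows --travel '[[0, 0, -0.035], [0, 0, -0.042], [0, 0, 0], [0, 0, 0], [0, 0, 0], [0, 0, 0], [0, 0, 0], [0.0336, -0.0014, 0], [0.0336, -0.0014, 0], [0.0336, -0.0014, 0], [0.0336, -0.0014, 0], [0.0337, -0.0014, 0], [0, 0, 0], [0, 0, 0], [0, 0, 0]]' --turn '[[0, 0, 0], [0, 0, 0], [0, 0, -7], [0, 0, -7], [0, 0, -7], [0, 0, -7], [0, 0, -7], [0, 0, 0], [0, 0, 0], [0, 0, 0], [0, 0, 0], [0, 0, 0], [0, 0, 0], [0, 0, 0], [0, 0, 0]]' --hand '[0.01, 0.01, 0.01, 0.01, 0.01, 0.01, 0.01, 0.01, 0.01, 0.01, 0.01, 0.01, 0.01, 0.01, 0.01]'

```text
time_s: 33.3
position: [0.566, -0.2184, 0.1297]
orientation: [2.994, 0.941, -0.001]
wrist_force: [-0.5, -0.5, -2.3]
opening: 0.217
finger_force: 59.1
```

Run:
```python
from h import *
plan([.5674,-.2187,.065],-55)
w=snap('wrist','w13')
cv2.imwrite('pics/w13c.png',cv2.resize(w['image'][100:300,140:390,::-1],(750,600),interpolation=cv2.INTER_CUBIC))
```

```text
t 33.3 pos [ 0.566  -0.2184  0.1297] yaw_y -55.11 tilt [ 1.0e-04 -2.8e-03 -1.0e+00] open 0.217 | turn z -0.11 travel [0.001  0.0009 0.0647] n 2 per [0.0005 0.0004 0.0324] j6 0.47
```

View pics/w13c.png

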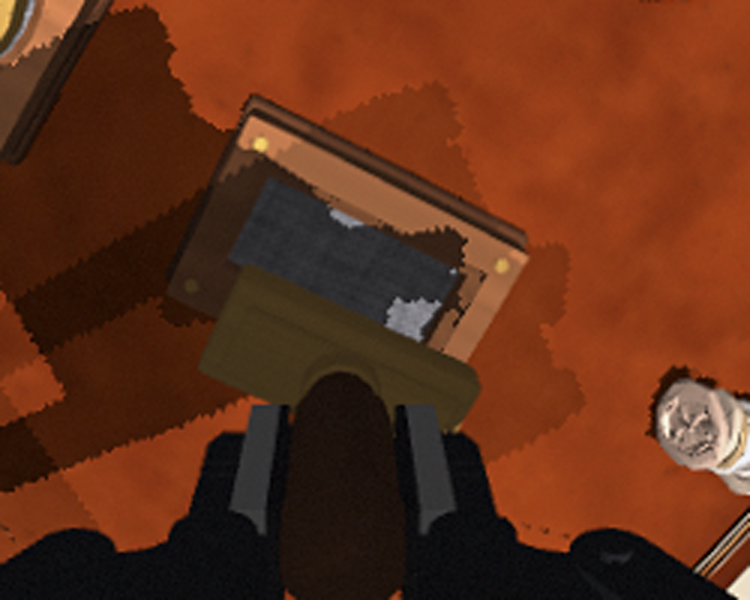

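>>> play_rows --travel '[[0.001, 0.0005, 0.03], [0, 0, 0.018], [0, 0, 0.01], [0, 0, 0.005], [0, 0, 0.002], [0, 0, 0], [0, 0, 0]]' --turn '[[0, 0, 0], [0, 0, 0], [0, 0, 0], [0, 0, 0], [0, 0, 0], [0, 0, 0], [0, 0, 0]]' --hand '[0.01, 0.01, 0.01, 0.01, 0.01, 0.01, 0.01]'

```text
time_s: 34.05
position: [0.5687, -0.2186, 0.0662]
orientation: [2.993, 0.941, 0.002]
wrist_force: [0.1, -0.5, -2.1]
opening: 0.218
finger_force: 59.3
```

>>> play_rows --travel '[[0, 0, 0.0025], [0, 0, 0], [0, 0, 0], [0, 0, 0], [0, 0, 0], [0, 0, 0], [0, 0, -0.03], [0, 0, -0.035], [0, 0, -0.035], [0, 0, -0.032], [0, 0, 0]]' --turn '[[0, 0, 0], [0, 0, 0], [0, 0, 0], [0, 0, 0], [0, 0, 0], [0, 0, 0], [0, 0, 0], [0, 0, 0], [0, 0, 0], [0, 0, 0], [0, 0, 0]]' --hand '[0.01, 0.01, 0.05, 0.05, 0.05, 0.05, 0.05, 0.05, 0.05, 0.05, 0.05]'

```text
time_s: 35.15
position: [0.5709, -0.2193, 0.2009]
orientation: [2.987, 0.939, 0.011]
wrist_force: [1.0, -0.4, 0.0]
opening: 0.581
finger_force: 0.0
```

>>> play_rows --travel '[[0, 0, 0], [0, 0, 0], [0, 0, 0], [0, 0, 0], [0, 0, 0], [0, 0, 0], [0.0392, -0.0181, 0], [0.0392, -0.0181, 0], [0.0392, -0.0181, 0], [0.0392, -0.0181, 0], [0.0392, -0.0181, 0], [0.0392, -0.0181, 0], [0.0392, -0.0181, 0], [0.0392, -0.0181, 0], [0.0392, -0.0181, 0], [0.0392, -0.0181, 0], [0, 0, 0], [0, 0, 0]]' --turn '[[0, 0, -8.2], [0, 0, -8.2], [0, 0, -8.2], [0, 0, -8.2], [0, 0, -8.2], [0, 0, -8], [0, 0, 0], [0, 0, 0], [0, 0, 0], [0, 0, 0], [0, 0, 0], [0, 0, 0], [0, 0, 0], [0, 0, 0], [0, 0, 0], [0, 0, 0], [0, 0, 0], [0, 0, 0]]' --hand '[0.05, 0.05, 0.05, 0.05, 0.05, 0.05, 0.05, 0.05, 0.05, 0.05, 0.05, 0.05, 0.05, 0.05, 0.05, 0.05, 0.05, 0.05]'

```text
time_s: 36.95
position: [0.4288, 0.1919, 0.1926]
orientation: [2.331, 2.102, -0.003]
wrist_force: [0.4, -0.4, -0.2]
opening: 0.59
finger_force: 0.0
```

Run:
```python
from h import *
w=snap('wrist','w14');t=snap('top');c=snap('scene')
for n in('stamp_oblong','stamp_round','stamp_square'): MOD[n]=[P+[0,0,.009] for P in MOD[n]]
g=dict(stamp_oblong=(.567,-.219,.14),wax_short=(.391,.194,-.1),wax_long=(.422,.06,.33),wax_feeder=(.556,.218,-.07))
for n in g:
  for k,(p,fi) in enumerate(((w,1),(t,0),(c,0))):
    for d in finder.silhouettes(p,n)[:1]: print(n,k,round(d['score'],2),np.round(d['rect']),np.round(fit([(p,d['pixels'],fi)],n,g[n]),4))
plan([.391,.194,.13],-6)
```

```text
stamp_oblong 1 0.6 [331. 158.  30.  17.] [ 0.5673 -0.2171  9.3922  0.1372]
stamp_oblong 2 0.58 [321. 203.  25.  29.] [ 0.5692 -0.2172 -2.3475  0.2088]
wax_short 0 0.57 [219. 142.   8.  62.] [ 0.3918  0.1917 -7.4479  0.1867]
wax_short 1 0.53 [166. 234.  18.   4.] [ 0.3908  0.194  -1.3507  0.6199]
wax_short 2 0.51 [181. 172.  18.   9.] [ 0.3924  0.2033 -6.8448  0.3031]
wax_long 0 0.86 [244. 245.  31.  52.] [ 0.4244  0.058  19.4151  0.2439]
wax_long 1 0.45 [215. 216.  32.  15.] [ 0.4213  0.0641 17.8206  0.3987]
wax_long 2 0.52 [213. 191.  24.  10.] [ 0.4208  0.0661 13.6332  0.5679]
wax_feeder 1 0.68 [145. 141.  54.  55.] [ 0.5516  0.2127 -3.3458  0.125 ]
wax_feeder 2 0.88 [203. 120.  51.  49.] [ 0.5499  0.213  -3.3585  0.0867]
t 37.7 pos [0.4295 0.1912 0.1932] yaw_y -6.09 tilt [ 0.0013 -0.0029 -1.    ] open 0.588 | turn z -0.09 travel [-0.0011 -0.0387  0.0632] n 2 per [-0.0005 -0.0194  0.0316] j6 0.36
```

>>> play_rows --travel '[[-0.0011, -0.0127, 0.03], [-0.0011, -0.0127, 0.03], [-0.0011, -0.0127, 0.03], [0, 0, 0.035], [0, 0, 0.03], [0, 0, 0.015], [0, 0, 0.0088], [0, 0, 0], [0, 0, 0], [0, 0, 0], [0, 0, 0], [0, 0, 0], [0, 0, 0], [0, 0, 0]]' --turn '[[0, 0, 0.9], [0, 0, 0], [0, 0, 0], [0, 0, 0], [0, 0, 0], [0, 0, 0], [0, 0, 0], [0, 0, 0], [0, 0, 0], [0, 0, 0], [0, 0, 0], [0, 0, 0], [0, 0, 0], [0, 0, 0]]' --hand '[0.04, 0.04, 0.04, 0.04, 0.04, 0.04, 0.04, 0.04, 0, 0, 0, 0, 0, 0]'

```text
time_s: 39.1
position: [0.3928, 0.1922, 0.0157]
orientation: [2.35, 2.079, 0.002]
wrist_force: [-1.6, -0.3, 6.4]
opening: 0.083
finger_force: 59.2
```

```bash
python3 -c "
from h import *
plan([.5735,.213,.13],-3.4);level(-3.4)"
```

```text
t 39.1 pos [0.3928 0.1922 0.0157] yaw_y -6.99 tilt [ 0.0037 -0.0022 -1.    ] open 0.083 | turn z -3.59 travel [ 0.0313  0.1796 -0.1137] n 6 per [ 0.0052  0.0299 -0.0189] j6 0.4
level -3.4 [ 0.22  0.11 -3.59] then travel = T^T d; T rows [[0.059, 0.998, 0.0], [0.998, -0.059, 0.0], [0.0, 0.0, -1.0]]
level 176.6 [ 1.7000e-01 -3.4000e-01  1.7641e+02] then travel = T^T d; T rows [[-0.059, -0.998, -0.0], [-0.998, 0.059, 0.0], [0.0, 0.0, -1.0]]
```

>>> play_rows --travel '[[0, 0, -0.03], [0, 0, -0.042], [0, 0, -0.042], [0.006, 0.0339, 0], [0.006, 0.0339, 0], [0.006, 0.0339, 0], [0.006, 0.0339, 0], [0.006, 0.034, 0], [0, 0, 0], [0, 0, 0], [0, 0, 0], [0, 0, 0], [0, 0, 0], [0, 0, 0]]' --turn '[[0, 0, 0], [0, 0, -1.8], [0, 0, -1.8], [0, 0, 0], [0, 0, 0], [0, 0, 0], [0, 0, 0], [0, 0, 0], [-7.3, 0, 0], [-7.3, 0, 0], [-7.4, 0, 0], [0, 0, 0], [0, 0, 0], [0, 0, 0]]' --hand '[0, 0, 0, 0, 0, 0, 0, 0, 0, 0, 0, 0, 0, 0]'

```text
time_s: 40.5
position: [0.5644, 0.2124, 0.1306]
orientation: [2.063, 1.944, 0.379]
wrist_force: [0.5, -0.0, -0.3]
opening: 0.086
finger_force: 58.9
```

Run:
```python
from h import *
plan([.5639,.2122,.062])
c=snap('scene');w=snap('wrist')
for d in finder.silhouettes(c,'wax_feeder')[:1]: print(np.round(fit([(c,d['pixels'],0)],'wax_feeder',(.551,.213,-.06)),4))
a=cv2.resize(c['image'][90:210,150:310,::-1],(400,300),interpolation=cv2.INTER_CUBIC);b=cv2.resize(w['image'][60:345,66:446,::-1],(400,300))
cv2.imwrite('pics/m15.png',np.hstack([a,b]))
```

```text
t 40.5 pos [0.5644 0.2124 0.1306] yaw_y -3.37 tilt [ 0.3763 -0.0241 -0.9262] open 0.086 | turn z 0 travel [-0.0001 -0.0263  0.0633] n 2 per [-0.     -0.0131  0.0317] j6 0.48
[ 0.5497  0.2124 -3.1271  0.0891]
```

View pics/m15.png

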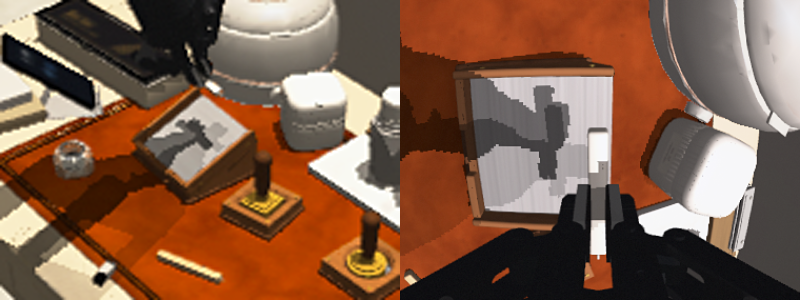

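>>> play_rows --travel '[[0, -0.0113, 0.0278], [0, -0.0075, 0.0185], [0, -0.0038, 0.0093], [0, -0.0022, 0.0055], [0, 0, 0], [0, 0, 0]]' --turn '[[0, 0, 0], [0, 0, 0], [0, 0, 0], [0, 0, 0], [0, 0, 0], [0, 0, 0]]' --hand '[0, 0, 0, 0, 0, 0]'

```text
time_s: 41.25
position: [0.5633, 0.2121, 0.0636]
orientation: [2.062, 1.944, 0.378]
wrist_force: [0.1, 0.4, -0.3]
opening: 0.082
finger_force: 58.9
```

>>> play_rows --travel '[[0, 0, 0.003], [0, 0, 0], [0, 0, 0], [0, 0, 0], [0, 0, -0.004], [0, 0, -0.01], [0, 0, -0.02], [0, 0, -0.03], [0, 0, -0.03], [0, 0, 0], [0, 0, 0], [0, 0, 0]]' --turn '[[0, 0, 0], [0, 0, 0], [0, 0, 0], [0, 0, 0], [0, 0, 0], [0, 0, 0], [0, 0, 0], [0, 0, 0], [0, 0, 0], [0, 0, 0], [0, 0, 0], [0, 0, 0]]' --hand '[0, 0, 0.025, 0.025, 0.025, 0.025, 0.025, 0.025, 0.025, 0.025, 0.025, 0.025]'

```text
time_s: 42.45
position: [0.5278, 0.214, 0.1462]
orientation: [2.063, 1.946, 0.375]
wrist_force: [0.4, -0.7, 0.2]
opening: 0.29
finger_force: 0.0
```

Run:
```python
from h import *
plan([.4244,.059,.13],19.4+0-0);level(19.4)
c=snap('scene','s16');w=snap('wrist','w16');t=snap('top','t16')
MOD['wax_short']=[P+[0,0,.02] for P in MOD['wax_short']]
for k,(p,fi) in enumerate(((w,1),(t,0),(c,0))):
    for d in finder.silhouettes(p,'wax_short')[:1]:
        f=fit([(p,d['pixels'],fi)],'wax_short',(.51,.215,-.06));print(k,d['score'],np.round(d['rect']),np.round(f,4),'xf,yf',np.round(R.from_euler('z',3.4,degrees=True).apply([f[0]-.5505,f[1]-.2127,0]),4))
```

```text
t 42.5 pos [0.5278 0.214  0.1462] yaw_y -3.32 tilt [ 0.3741 -0.0252 -0.927 ] open 0.29 | turn z -22.72 travel [-0.112  -0.1442 -0.0405] n 5 per [-0.0224 -0.0288 -0.0081] j6 0.51
level 19.4 [ 21.69   4.56 -22.47] then travel = T^T d; T rows [[-0.332, 0.943, 0.0], [0.943, 0.332, 0.0], [0.0, 0.0, -1.0]]
level 199.4 [  6.32 -30.04 154.65] then travel = T^T d; T rows [[0.332, -0.943, 0.0], [-0.943, -0.332, 0.0], [0.0, 0.0, -1.0]]
0 0.97 [174. 149.  19.  86.] [ 0.5106  0.2161 -4.0204  0.1434] xf,yf [-0.04   0.001  0.   ]
1 0.6 [144. 138.  56.  58.] [   0.5532    0.1842 -125.4801    0.9105] xf,yf [ 0.0044 -0.0283  0.    ]
2 0.53 [208. 149.  17.  10.] [  0.5116   0.2166 -10.7407   0.4802] xf,yf [-0.0391  0.0016  0.    ]
```

>>> play_rows --travel '[[0, 0, -0.02], [0, 0, 0], [0, 0, 0], [0, 0, 0], [0, 0, 0], [0, 0, 0], [-0.0277, -0.0373, 0], [-0.0277, -0.0373, 0], [-0.0277, -0.0373, 0], [-0.0277, -0.0373, 0], [0, 0, 0], [0, 0, 0], [0, 0, 0]]' --turn '[[7.3, 0, 0], [7.3, 0, 0], [7.4, 0, 0], [0, 0, -7.6], [0, 0, -7.6], [0, 0, -7.5], [0, 0, 0], [0, 0, 0], [0, 0, 0], [0, 0, 0], [0, 0, 0], [0, 0, 0], [0, 0, 0]]' --hand '[0.04, 0.04, 0.04, 0.04, 0.04, 0.04, 0.04, 0.04, 0.04, 0.04, 0.04, 0.04, 0.04]'

```text
time_s: 44.05
position: [0.4174, 0.0611, 0.1661]
orientation: [1.815, 2.56, -0.001]
wrist_force: [-0.2, 0.6, 0.2]
opening: 0.466
finger_force: 0.0
```

Run:
```python
from h import *
w=snap('wrist','w17');t=snap('top')
for k,(p,fi) in enumerate(((w,1),(t,0))):
    for d in finder.silhouettes(p,'wax_long')[:1]:
        print(k,d['score'],np.round(d['rect']),np.round(fit([(p,d['pixels'],fi)],'wax_long',(.424,.059,.34)),4))
plan([.424,.059,.014],19.4);level(19.4)
```

```text
0 0.58 [255. 140.  10.  79.] [ 0.4232  0.0596 19.3264  0.0983]
1 0.73 [270. 148.  38.  34.] [0.424  0.059  2.2918 1.    ]
t 44.2 pos [0.417  0.0615 0.1657] yaw_y 19.4 tilt [ 9.0e-04 -2.9e-03 -1.0e+00] open 0.473 | turn z -0.0 travel [-0.0042  0.0057  0.1517] n 4 per [-0.0011  0.0014  0.0379] j6 -0.38
level 19.4 [-0.    0.17 -0.  ] then travel = T^T d; T rows [[-0.332, 0.943, 0.0], [0.943, 0.332, 0.0], [0.0, 0.0, -1.0]]
level 199.4 [2.7e-01 1.0e-02 1.8e+02] then travel = T^T d; T rows [[0.332, -0.943, 0.0], [-0.943, -0.332, 0.0], [0.0, 0.0, -1.0]]
```

>>> play_rows --travel '[[-0.0039, 0.0052, 0.03], [0, 0, 0.04], [0, 0, 0.04], [0, 0, 0.026], [0, 0, 0.0147], [0, 0, 0], [0, 0, 0], [0, 0, 0], [0, 0, 0], [0, 0, 0], [0, 0, 0], [0, 0, -0.03], [0, 0, -0.042], [0, 0, -0.042], [0, 0, 0], [0, 0, 0]]' --turn '[[0, 0, 0], [0, 0, 0], [0, 0, 0], [0, 0, 0], [0, 0, 0], [0, 0, 0], [0, 0, 0], [0, 0, 0], [0, 0, 0], [0, 0, 0], [0, 0, 0], [0, 0, 0], [0, 0, 0], [0, 0, 0], [0, 0, 0], [0, 0, 0]]' --hand '[0.04, 0.04, 0.04, 0.04, 0.04, 0.04, 0, 0, 0, 0, 0, 0, 0, 0, 0, 0]'

```text
time_s: 45.85
position: [0.4239, 0.0586, 0.1305]
orientation: [1.814, 2.558, 0.0]
wrist_force: [-0.3, -0.2, -1.1]
opening: 0.084
finger_force: 58.7
```

```bash
python3 -c "
from h import *
plan([.5639,.2122,.13],-3.4)"
```

```text
t 45.9 pos [0.4239 0.0586 0.1305] yaw_y 19.31 tilt [ 0.005  -0.0032 -1.    ] open 0.084 | turn z 22.71 travel [0.1616 0.1306 0.0002] n 6 per [0.0269 0.0218 0.    ] j6 -0.38
```

>>> play_rows --travel '[[0, 0, 0], [0, 0, 0], [0, 0, 0], [0.0269, 0.0218, 0], [0.0269, 0.0218, 0], [0.0269, 0.0218, 0], [0.0269, 0.0218, 0], [0.027, 0.0217, 0], [0.027, 0.0217, 0], [0, 0, 0], [0, 0, 0], [0, 0, 0], [0, 0, 0], [0, 0, 0]]' --turn '[[0, 0, 7.6], [0, 0, 7.6], [0, 0, 7.5], [0, 0, 0], [0, 0, 0], [0, 0, 0], [0, 0, 0], [0, 0, 0], [0, 0, 0], [-7.3, 0, 0], [-7.3, 0, 0], [-7.4, 0, 0], [0, 0, 0], [0, 0, 0]]' --hand '[0, 0, 0, 0, 0, 0, 0, 0, 0, 0, 0, 0, 0, 0]'

```text
time_s: 47.25
position: [0.5614, 0.2122, 0.1273]
orientation: [2.064, 1.949, 0.371]
wrist_force: [1.4, 0.1, 0.9]
opening: 0.08
finger_force: 58.8
```

```bash
python3 -c "
from h import *
plan([.5639,.2122,.062])"
```

```text
t 47.2 pos [0.5614 0.2122 0.1273] yaw_y -3.26 tilt [ 0.3705 -0.0254 -0.9285] open 0.08 | turn z 0 travel [ 0.0005 -0.0219  0.0616] n 2 per [ 0.0002 -0.011   0.0308] j6 0.48
```

>>> play_rows --travel '[[0, -0.0105, 0.029], [0, -0.0075, 0.02], [0, -0.0029, 0.0085], [0, -0.001, 0.005], [0, 0, 0], [0, 0, 0]]' --turn '[[0, 0, 0], [0, 0, 0], [0, 0, 0], [0, 0, 0], [0, 0, 0], [0, 0, 0]]' --hand '[0, 0, 0, 0, 0, 0]'

```text
time_s: 47.85
position: [0.5672, 0.2121, 0.0639]
orientation: [2.062, 1.944, 0.378]
wrist_force: [-0.4, 0.1, 0.2]
opening: 0.081
finger_force: 58.8
```

>>> play_rows --travel '[[0, 0, 0.0005], [0, 0, 0], [0, 0, 0], [0, 0, 0], [0, 0, -0.004], [0, 0, -0.01], [0, 0, -0.02], [0, 0, -0.03], [0, 0, -0.03], [0, 0, -0.03], [0, 0, 0], [0, 0, 0]]' --turn '[[0, 0, 0], [0, 0, 0], [0, 0, 0], [0, 0, 0], [0, 0, 0], [0, 0, 0], [0, 0, 0], [0, 0, 0], [0, 0, 0], [0, 0, 0], [0, 0, 0], [0, 0, 0]]' --hand '[0, 0.025, 0.025, 0.025, 0.025, 0.025, 0.025, 0.025, 0.025, 0.025, 0.025, 0.025]'

```text
time_s: 49.05
position: [0.52, 0.2154, 0.1787]
orientation: [2.061, 1.944, 0.38]
wrist_force: [1.2, -0.8, -0.2]
opening: 0.291
finger_force: 0.0
```

Run:
```python
from h import *
plan([.45,.214,.3])
w=snap('wrist','w18');c=snap('scene','s18')
for n in('wax_short','wax_long'): MOD[n]=[P+[0,0,.02] for P in MOD[n]]
for n in('wax_short','wax_long'):
  for k,(p,fi) in enumerate(((w,1),(c,0))):
    for d in finder.silhouettes(p,n)[:1]:
        f=fit([(p,d['pixels'],fi)],n,(.515,.215,-.06));print(n,k,d['score'],np.round(d['rect']),np.round(f,4),'xf,yf',np.round(R.from_euler('z',3.4,degrees=True).apply([f[0]-.5505,f[1]-.2127,0]),4))
```

```text
t 49.0 pos [0.52   0.2154 0.1787] yaw_y -3.33 tilt [ 0.3776 -0.0238 -0.9257] open 0.291 | turn z 0 travel [-0.0057 -0.0187 -0.1387] n 4 per [-0.0014 -0.0047 -0.0347] j6 0.5
wax_short 0 0.69 [179. 147.  11.  74.] [ 0.5102  0.2149 -2.8905  0.2596] xf,yf [-0.0403 -0.0001  0.    ]
wax_long 0 0.97 [190. 136.  14.  87.] [ 0.5202  0.2163 -4.0855  0.1397] xf,yf [-0.0304  0.0018  0.    ]
wax_long 1 0.42 [208. 146.  20.  13.] [ 0.5233  0.2285 -9.7223  0.5545] xf,yf [-0.0281  0.0141  0.    ]
```

>>> play_rows --travel '[[0, 0, -0.03], [0, 0, -0.03], [0, 0, -0.03], [-0.044, -0.009, -0.008], [-0.044, -0.009, -0.008], [-0.044, -0.009, -0.008], [-0.044, -0.009, -0.008], [-0.044, -0.009, -0.008], [-0.044, -0.009, -0.008], [0, 0, 0], [0, 0, 0], [0, 0, 0]]' --turn '[[7.3, 0, 0], [7.3, 0, 0], [7.4, 0, 0], [0, 0, 0], [0, 0, 0], [0, 0, 0], [0, 0, 0], [0, 0, 0], [0, 0, 0], [0, 0, 0], [0, 0, 0], [0, 0, 0]]' --hand '[0.04, 0.04, 0.04, 0.04, 0.04, 0.04, 0.04, 0.04, 0.04, 0.04, 0.04, 0.04]'

```text
time_s: 50.55
position: [0.4273, -0.043, 0.3116]
orientation: [2.285, 2.154, -0.002]
wrist_force: [1.0, 0.2, -0.4]
opening: 0.471
finger_force: 0.0
```

Run:
```python
from h import *
w=snap('wrist','w19');c=snap('scene','s19');t=snap('top')
base={n:list(MOD[n]) for n in MOD}
g=dict(stamp_round=(.572,-.0777,0),stamp_square=(.554,.083,.21),stamp_oblong=(.5674,-.218,.14),inkwell=(.43,.308,0))
for n in g:
  for k,(p,fi) in enumerate(((w,1),(c,0),(t,0))):
    for d in finder.silhouettes(p,n)[:1]:
      out=[]
      for z in((0,.009,.018) if n!='inkwell' else (0,)):
        MOD[n]=[P+[0,0,z] for P in base[n]]; out.append(np.round(fit([(p,d['pixels'],fi)],n,g[n]),4).tolist())
      print(n,k,round(d['score'],2),np.round(d['rect']),out)
```

```text
stamp_round 0 0.9 [336. 157.  40.  31.] [[0.5738, -0.0792, 19.8947, 0.0771], [0.5706, -0.0767, 30.359, 0.1043], [0.5669, -0.0738, -15.8472, 0.1395]]
stamp_round 1 0.64 [289. 174.  15.  28.] [[0.5806, -0.0668, -0.1847, 0.1744], [0.5735, -0.0731, 21.5261, 0.1849], [0.5661, -0.0795, 15.2582, 0.1909]]
stamp_square 0 0.68 [319.  48.  42.  30.] [[0.5552, 0.0844, 13.0416, 0.0817], [0.5528, 0.0835, 11.8507, 0.1156], [0.5499, 0.0825, 12.4394, 0.1516]]
stamp_square 1 0.5 [244. 150.  17.  29.] [[0.5638, 0.0941, 18.0205, 0.1812], [0.5567, 0.0862, 19.6955, 0.1967], [0.5491, 0.0784, 12.0703, 0.2155]]
stamp_oblong 0 0.72 [334. 234.  29.  45.] [[0.5702, -0.2234, 10.2155, 0.1212], [0.5672, -0.2178, 10.7029, 0.1524], [0.5643, -0.2121, 12.0814, 0.1839]]
stamp_oblong 1 0.73 [320. 205.  23.  27.] [[0.5767, -0.2115, 0.5759, 0.2029], [0.5691, -0.2166, -1.1708, 0.2159], [0.5612, -0.2217, -2.0995, 0.232]]
stamp_oblong 2 0.19 [151. 177.  28.   6.] [[0.5674, -0.218, -9.1673, 1.0], [0.5674, -0.218, -9.1673, 1.0], [0.5674, -0.218, -9.1673, 1.0]]
inkwell 1 0.54 [169. 146.  16.  20.] [[0.426, 0.303, 18.5634, 0.1072]]
inkwell 2 0.87 [116. 208.  24.  22.] [[0.4287, 0.3058, 25.2821, 0.0884]]
```

```bash
python3 -c "
from h import *
print(job.close_job())"
```

```text
the job is handed in; nothing more can be done
None
```

I handed the job in: by my last measurements all three stamps stand fully down in their matching stands, the ivory stick lies at the feeder stop with the tan one right behind it, and the inkwell has not moved; I knocked the round stamp over on the way and stood it up again, and no verdict came back.

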